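# Sort the drone parts, dock the batteries and set the charger to storage

### The job

Clear the mixed drone parts off the bench: first slide the charging dock's mode switch fully to off (the end with the open ring, on the right as seen from the robot), then lay every battery pack flat in a bay of the dock (one per bay, any bay), and only when all the packs are in slide the switch to the storage mark (single bar, middle of the track). Put all the propellers flat in the shallow grey tray and all the motor arms in the deep grey bin, at any point in the job, and leave the tools and other equipment where they are.

Things in the scene. Friction and masses are not known exactly. Their poses are not given: they have to be found in the camera images.
- dock: Three-bay battery charging dock, dark grey, fixed, 210 mm deep (its x) and 220 mm wide (its y). Its x points away from the robot side: at -x the switch panel (top 34 mm above the table), then three bays side by side along y, then at +x the power unit (top 58 mm). Origin: centre of its underside; z up.
- mode_slide (a joint): The dock's mode switch: a sliding cap on a straight track along the dock's y. 0 = off (cap hard against the stop at the open-ring mark, dock -y end, the right-hand end seen from the robot), 0.04 m = storage (the single-bar mark, middle of the track), 0.08 = full charge (double-bar mark, stop at the dock +y end). Friction about 1.5 N, no detents; it stays where it is left.
- switch_cap (a point): Centre of the top of the switch cap, 56 mm above the table. The cap is a black block 26 mm (dock x) by 18 mm (dock y), standing 21 mm above the panel from 1 mm over it, with a pale line across its top that points at the mark it is set to. It can be pinched from above across the dock's y.
- mark_off (a point): Point of the track, on the panel's surface (34 mm up), where the cap's centre stands when the switch is off: beside the pale open ring. Axes as the dock.
- mark_storage (a point): The same for storage: beside the single pale bar, middle of the track. Axes as the dock.
- bay0 (a point): Centre of the floor of a charging bay (bay0 by the switch's off end, bay1 middle, bay2 by the full-charge end), 22 mm above the table, axes as the dock: a pocket 102 mm long (dock x) by 52 mm wide (dock y) with lips 12 mm high (22 mm wide between bays); the power unit behind rises 36 mm above the bay floor. Takes one pack, flat, length along dock x, either way round, 6 mm to spare all round.
- bay1 (a point): Centre of the floor of a charging bay (bay0 by the switch's off end, bay1 middle, bay2 by the full-charge end), 22 mm above the table, axes as the dock: a pocket 102 mm long (dock x) by 52 mm wide (dock y) with lips 12 mm high (22 mm wide between bays); the power unit behind rises 36 mm above the bay floor. Takes one pack, flat, length along dock x, either way round, 6 mm to spare all round.
- bay2 (a point): Centre of the floor of a charging bay (bay0 by the switch's off end, bay1 middle, bay2 by the full-charge end), 22 mm above the table, axes as the dock: a pocket 102 mm long (dock x) by 52 mm wide (dock y) with lips 12 mm high (22 mm wide between bays); the power unit behind rises 36 mm above the bay floor. Takes one pack, flat, length along dock x, either way round, 6 mm to spare all round.
- prop_tray: The shallow one of two grey plastic bins, for propellers: 140 (x) by 190 (y) mm outside, 26 mm high, walls and floor 4 mm, open top, fixed. Origin: centre of its underside.
- motor_bin: The deep one of the two grey plastic bins, for motor arms: 140 (x) by 190 (y) mm outside, 60 mm high, walls and floor 4 mm, open top, fixed. Origin: centre of its underside.
- pack0: Drone battery pack (the mixed parts start on a bench mat 2 mm thick): rounded mid-grey box 90 x 40 x 30 mm with a black band round one end of its length and a pale button on top, about 0.18 kg. Origin: centre of the underside; x along its length (black end at -x), y across, z up. May be absent (None).
- pack1: Drone battery pack (the mixed parts start on a bench mat 2 mm thick): rounded mid-grey box 90 x 40 x 30 mm with a black band round one end of its length and a pale button on top, about 0.18 kg. Origin: centre of the underside; x along its length (black end at -x), y across, z up. May be absent (None).
- pack2: Drone battery pack (the mixed parts start on a bench mat 2 mm thick): rounded mid-grey box 90 x 40 x 30 mm with a black band round one end of its length and a pale button on top, about 0.18 kg. Origin: centre of the underside; x along its length (black end at -x), y across, z up. May be absent (None).
- prop0: Two-bladed rigid propeller lying flat, 132 mm tip to tip along its x: black hub 22 mm across and 13 mm high, off-white blades 18 mm wide and 4 mm thick, about 7 mm above its underside. Origin: centre of the hub's underside; z up. Pinch it by the hub, across y. May be absent (None).
- prop1: Two-bladed rigid propeller lying flat, 132 mm tip to tip along its x: black hub 22 mm across and 13 mm high, off-white blades 18 mm wide and 4 mm thick, about 7 mm above its underside. Origin: centre of the hub's underside; z up. Pinch it by the hub, across y. May be absent (None).
- arm0: Drone arm with its motor, 117 mm long along its x: off-white beam 22 mm wide (y), 20 mm high, from x = -52 to +28 mm; upright motor 36 mm across, 34 mm high (37 with its nose), at x = +40 mm; round hinge boss 26 mm across at x = -46 mm. Origin: underside, centre line, z up; it balances near x = +12 mm. Grip the beam across y at about x = +5 mm. 0.11 kg. May be absent (None).
- arm1: Drone arm with its motor, 117 mm long along its x: off-white beam 22 mm wide (y), 20 mm high, from x = -52 to +28 mm; upright motor 36 mm across, 34 mm high (37 with its nose), at x = +40 mm; round hinge boss 26 mm across at x = -46 mm. Origin: underside, centre line, z up; it balances near x = +12 mm. Grip the beam across y at about x = +5 mm. 0.11 kg. May be absent (None).
- driver: Hex driver lying flat among the parts, 115 mm long along its x: orange handle 18 mm thick from x = -55 to +5 mm, steel shaft beyond. Bystander: leave it where it is. Origin: centre of its underside.
- glue: White bottle of thread lock standing, 34 mm across, 100 mm high. Bystander: leave it where it is. Origin: centre of its underside.
- meter: Black multimeter lying on its back, 150 x 78 x 32 mm. Bystander: leave it where it is. Origin: centre of its underside.

How it is judged:
On the way, in this order (a step that is already met when the one before it is completed fails the run):
1. the dock is switched fully off while no pack is in it (value of joint mode_slide below 0.006 m and horizontal distance between each of pack0, pack1, pack2 and bay1 above 0.11 m), for 0.2 s.
2. every pack lies flat in a bay with the dock still off (value of joint mode_slide below 0.006 m and ((horizontal distance between pack0 and bay0 below 0.02 m and z of pack0 in the frame of bay0 below 0.005 m and angle between pack0's own z axis and vertical below 0.08 rad) or (horizontal distance between pack0 and bay1 below 0.02 m and z of pack0 in the frame of bay1 below 0.005 m and angle between pack0's own z axis and vertical below 0.08 rad) or (horizontal distance between pack0 and bay2 below 0.02 m and z of pack0 in the frame of bay2 below 0.005 m and angle between pack0's own z axis and vertical below 0.08 rad)) and ((horizontal distance between pack1 and bay0 below 0.02 m and z of pack1 in the frame of bay0 below 0.005 m and angle between pack1's own z axis and vertical below 0.08 rad) or (horizontal distance between pack1 and bay1 below 0.02 m and z of pack1 in the frame of bay1 below 0.005 m and angle between pack1's own z axis and vertical below 0.08 rad) or (horizontal distance between pack1 and bay2 below 0.02 m and z of pack1 in the frame of bay2 below 0.005 m and angle between pack1's own z axis and vertical below 0.08 rad)) and ((horizontal distance between pack2 and bay0 below 0.02 m and z of pack2 in the frame of bay0 below 0.005 m and angle between pack2's own z axis and vertical below 0.08 rad) or (horizontal distance between pack2 and bay1 below 0.02 m and z of pack2 in the frame of bay1 below 0.005 m and angle between pack2's own z axis and vertical below 0.08 rad) or (horizontal distance between pack2 and bay2 below 0.02 m and z of pack2 in the frame of bay2 below 0.005 m and angle between pack2's own z axis and vertical below 0.08 rad))), for 0.3 s.
3. the switch is set to storage with the packs in (value of joint mode_slide between 0.034 and 0.046 m and ((horizontal distance between pack0 and bay0 below 0.02 m and z of pack0 in the frame of bay0 below 0.005 m and angle between pack0's own z axis and vertical below 0.08 rad) or (horizontal distance between pack0 and bay1 below 0.02 m and z of pack0 in the frame of bay1 below 0.005 m and angle between pack0's own z axis and vertical below 0.08 rad) or (horizontal distance between pack0 and bay2 below 0.02 m and z of pack0 in the frame of bay2 below 0.005 m and angle between pack0's own z axis and vertical below 0.08 rad)) and ((horizontal distance between pack1 and bay0 below 0.02 m and z of pack1 in the frame of bay0 below 0.005 m and angle between pack1's own z axis and vertical below 0.08 rad) or (horizontal distance between pack1 and bay1 below 0.02 m and z of pack1 in the frame of bay1 below 0.005 m and angle between pack1's own z axis and vertical below 0.08 rad) or (horizontal distance between pack1 and bay2 below 0.02 m and z of pack1 in the frame of bay2 below 0.005 m and angle between pack1's own z axis and vertical below 0.08 rad)) and ((horizontal distance between pack2 and bay0 below 0.02 m and z of pack2 in the frame of bay0 below 0.005 m and angle between pack2's own z axis and vertical below 0.08 rad) or (horizontal distance between pack2 and bay1 below 0.02 m and z of pack2 in the frame of bay1 below 0.005 m and angle between pack2's own z axis and vertical below 0.08 rad) or (horizontal distance between pack2 and bay2 below 0.02 m and z of pack2 in the frame of bay2 below 0.005 m and angle between pack2's own z axis and vertical below 0.08 rad))), for 0.2 s.
At the end, for the whole second after the job is handed in: Every pack lies flat in a bay (centre within 20 mm of the bay centre, not propped on a lip); the switch is within 6 mm of the storage mark; every propeller lies in the shallow tray, every motor arm in the deep bin (origin inside the walls, not over the rim); all at rest (all of step 3 and x of prop0 in the frame of prop_tray between -0.062 and 0.062 m and y of prop0 in the frame of prop_tray between -0.085 and 0.085 m and z of each of prop0, prop1 in the frame of prop_tray below 0.03 m and (angle between prop0's own z axis and vertical below 0.4 rad or angle between prop0's own z axis and vertical above 2.74 rad) and x of prop1 in the frame of prop_tray between -0.062 and 0.062 m and y of prop1 in the frame of prop_tray between -0.085 and 0.085 m and (angle between prop1's own z axis and vertical below 0.4 rad or angle between prop1's own z axis and vertical above 2.74 rad) and x of arm0 in the frame of motor_bin between -0.062 and 0.062 m and y of arm0 in the frame of motor_bin between -0.085 and 0.085 m and z of each of arm0, arm1 in the frame of motor_bin below 0.05 m and x of arm1 in the frame of motor_bin between -0.062 and 0.062 m and y of arm1 in the frame of motor_bin between -0.085 and 0.085 m and linear speed of each of pack0, pack1, pack2, prop0, prop1, arm0, arm1 below 0.02 m/s); the robot touches nothing.
It fails at once if a bystander is shoved or knocked over (moved by more than 50 mm) (distance of any of driver, glue, meter from where it was at the start of the episode above 0.05 m).
Of pack0, pack1, pack2 only 2 to 3 are there at a start; the rules pass over those that are not, and their reading is None.
Of prop0, prop1, arm0, arm1 only 3 to 4 are there at a start; the rules pass over those that are not, and their reading is None.
At some moment in a run one of pack0, pack1, pack2, prop0, prop1, arm0, arm1 may be knocked a few centimetres aside while the robot is not near it.
Once in a run the grip may slacken for a moment while it holds something.
It also fails if it takes over 210 s, if anything falls off the work surface, if the arm or the gripper's body presses on something with over 40 N, if the wrist force passes 120 N, or if a joint passes its speed limit or range.

### The arm

A 6-joint arm with a two-finger parallel gripper is mounted at the origin on the work surface. World frame = base frame: x ahead of the robot, y to its left, z up, the work surface at z = 0. Lengths are in m, angles in rad, forces in N, time in s.
With the tool pointing down it reaches from about 0.35 to 0.975 m from the base axis. Payload 4.9 kg.
Tool frame: the origin (TCP) lies midway between the tips of the shut fingers; the grasp point (between the pads) lies 19 mm behind it; z points along the fingers, y is the line along which they close (so a half turn about z gives the same grasp; the last joint's range is limited). The gripper opens to 85 mm and grips with 20 to 120 N. Pads are 22 mm wide; open, the fingers measure 114 mm over their backs; the gripper's body (76 mm by 85 mm) begins 54 mm behind the grasp point. The pads swing forward as they close: fully open they stand 13 mm farther back than shut.
Start: joints at [1.173, 0.053, 1.613, -0, 1.476, -0.119], TCP at [0.172, 0.601, 0.231] pointing down, gripper open.
Joint ranges: [-3.01, 3.01], [-1.01, 2.22], [0.06, 2.58], [-1.02, 4.17], [0.09, 2.62], [-3.14, 3.14]. Speed limits (rad/s): [2.57, 2.57, 3.14, 3.14, 3.14, 3.14].

### API

Orientations are given as a unit quaternion [w, x, y, z].
In Python, from plant import manip gives the robot as it stands.
- The arm moves only by the tool move_arm, never from a script. Its argument "increments" is one flat list of numbers, 5 for each row, row after row: the shift along the tool's x, y, z in mm, then the turn about the tool's z in rad, then the opening, from 0 (shut) to 1 (fully open). In form: [tx, ty, tz, spin, jaw, tx, ty, tz, spin, jaw, ...]. A call has 1 to 8 rows; each row shifts and turns the commanded pose from where the row before left it, along the tool's axes as they then stand; what a row does not reach is not made up. A row lasts 1/12 s, in which the tool goes at most 41.7 mm and 7.16 degrees, less where a joint would pass 70% of its speed; a pose out of reach is approached as far as the arm can. A call with a gripper value outside its range is refused whole. The fingers move at their own pace and stop on an object; the grip force is fixed at half the most. Time passes only in rows, so rows that do not move let the fingers close. It gives the time, the measured TCP pose, the force, the opening and the grip force at its end, in the units of the state.
- manip.state(): the state, without advancing time (a new reading comes with each control period).
- manip.grab_frame(name): name is "side" or "top"; returns a dict with "image" (384x512x3 uint8, blue, green, red), "fov_y" (degrees; the focal length in pixels is half the picture's height over the tangent of half this angle, whatever the lens; pixels are square), "cx", "cy" (the principal point, pixels), "eye" and "rotation" of the camera in the world. Camera axes: x right, y down, z forward; pixel columns grow to the right and rows downward; lengths in m; the calibration is good to about 2 mm. A picture is of the moment at which its call begins. There is no depth.
- manip.job_done(): hands the job in; it is judged then, once.
The state is a dict: "time": time; "joint_pos": joint angles; "joint_vel": joint speeds; "joint_efforts": joint torques, N m; "tool_pos": TCP position; "tool_rot": TCP orientation; "contact_force": force on the tool from outside, world axes, zero at the start; "ft_torque": the same for the moment, N m; "gripper_width": opening from 0.0 (shut) to 1.0 (fully open); "grasp_force": force on a finger pad.
Only numpy, scipy, OpenCV 4.12 (cv2) and the standard library are available. Lean on these libraries where they do the work, as an engineer would, in place of code of your own. Each camera call takes 0.05 s, during which the arm holds its last target. There are 200 camera calls.

## Working session

There is one attempt and no reset: what is moved stays moved. The work goes in short steps, Python scripts to look and compute and a tool call to move; the robot and the scene stay as the last step left them, time stands still between calls to the robot, and variables do not carry over. Pictures are saved under pics/ and viewed, at most 14 in all, crops included, and the job is handed in when it is done.

Besides the shell and the picture viewer there is one more tool, called after "Call:" by a JSON object that holds its "op" and its "data", one argument or row to a line. move_arm: Moves the arm, as the interface text tells. Its arguments: {"type":"object","properties":{"increments":{"type":"array"}},"required":["increments"]}

```bash
ls; mkdir -p pics; python3 - <<'E'
from plant import manip
import cv2
for n in("top","side"):
    f=manip.grab_frame(n); cv2.imwrite(f"pics/{n}0.png",cv2.resize(f["image"],(800,600),interpolation=cv2.INTER_CUBIC))
    print(n,f["fov_y"],f["cx"],f["cy"],f["eye"],f["rotation"])
s=manip.state();print(s)
E
```

```text
pics
top 48.31134240954537 251.04337086440466 188.65895702324917 [0.4689762  0.04802249 1.17183019] [-0.04604926  0.71004473 -0.70103279  0.04763373]
side 48.746310868160975 263.85569313364067 189.94515306466545 [ 0.21989905 -0.70257526  0.83884217] [-0.38470635  0.88936361 -0.22324353  0.1058098 ]
{'time': 0.1, 'joint_pos': array([ 1.17296964e+00,  5.33050875e-02,  1.61418822e+00,  2.94667994e-05,
        1.47599008e+00, -1.18967815e-01]), 'joint_vel': array([ 1.05969429e-03, -1.43493823e-03, -1.95448137e-03,  7.72338336e-05,
        8.84838065e-04, -2.42250303e-04]), 'joint_efforts': array([-9.84335088e-05, -3.94903028e+01, -3.71363497e+01, -1.49230427e-04,
        3.85073581e-03,  1.21732231e-05]), 'tool_pos': array([0.17178535, 0.60033193, 0.23015829]), 'tool_rot': array([-2.55749450e-04,  1.38979443e-01,  9.90294815e-01, -9.10232201e-04]), 'contact_force': array([ 0.16313214,  0.64390916, -0.18227656]), 'ft_torque': array([-0.02663979,  0.02737322, -0.01545174]), 'grasp_force': 0.0, 'gripper_width': 0.9973950902851185}
```

View pics/top0.png

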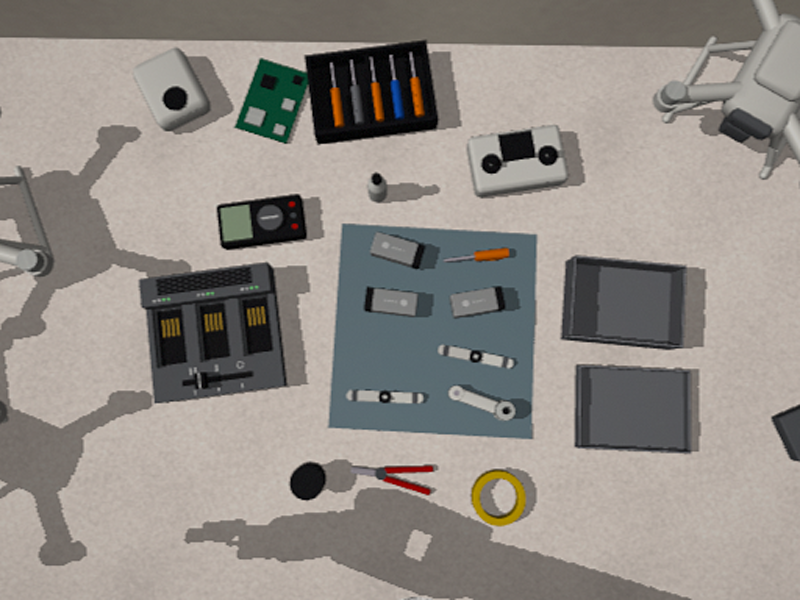

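View pics/side0.png

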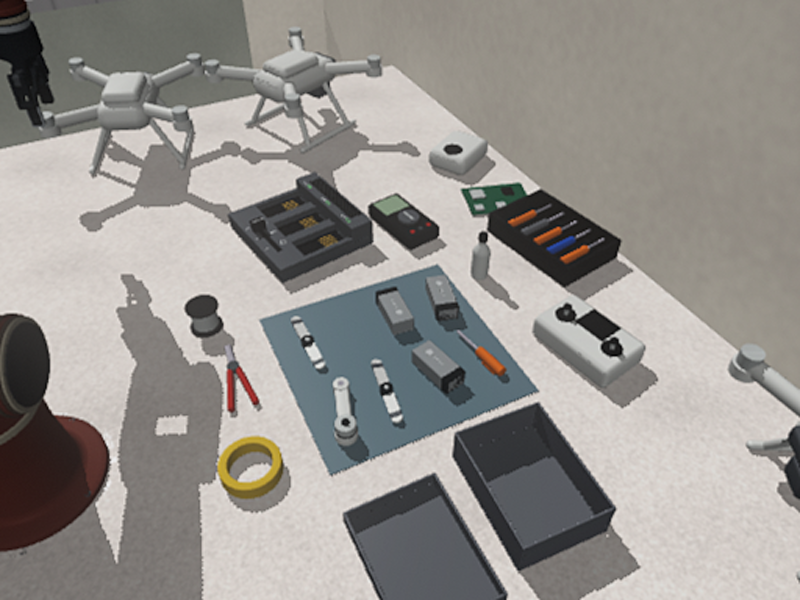

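The top view shows three packs at about (397,249), (392,302) and (477,302), props at (386,397) and (476,356), and an arm whose motor is at (505,410). The cap is at (201,380), near the full-charge end, with the ring at (240,366). The deep bin is at (625,302), the tray at (633,408), the driver at (480,256) and the glue at (377,187).

```bash
cat > h.py <<'E'
import numpy as np, cv2, json
from plant import manip
from scipy.spatial.transform import Rotation as R
def q2R(q): return R.from_quat([q[1],q[2],q[3],q[0]]).as_matrix()
def K(f):
    h=f["image"].shape[0]; fl=h/2/np.tan(np.radians(f["fov_y"])/2); return fl
def ray(f,u,v,z):
    d=q2R(f["rotation"])@np.array([(u-f["cx"])/K(f),(v-f["cy"])/K(f),1]); e=np.array(f["eye"])
    return e+d*(z-e[2])/d[2]
def proj(f,P):
    p=(np.atleast_2d(P)-np.array(f["eye"]))@q2R(f["rotation"]); return np.c_[f["cx"]+K(f)*p[:,0]/p[:,2],f["cy"]+K(f)*p[:,1]/p[:,2]]
def px(U,V,s=1.5625): return (U+.5)/s-.5,(V+.5)/s-.5
def state():
    s=manip.state(); M=q2R(s["tool_rot"]); return s,M
def plan(x,y,z,yaw=None):
    """print shift in tool axes (mm) and spin needed so tool y lies at world angle yaw (mod pi)"""
    s,M=state(); d=M.T@(np.array([x,y,z])-s["tool_pos"])*1000
    a=np.arctan2(M[1,1],M[0,1]); out=[0]
    if yaw is not None:
        out=(-(yaw-a)+np.pi/2)%np.pi-np.pi/2   # spin about tool z (down)
    print("t",round(s["time"],1),"shift",d.round(1),"spin",np.round(out,3),"q6",s["joint_pos"][5].round(2),"tilt",M[:,2].round(3),"w",round(s["gripper_width"],3))
E
python3 - <<'E'
from h import *
f=manip.grab_frame("top"); print(f.keys(), f["image"].shape)
for n,U,V,z in [("pA",397,249,.032),("pB",392,302,.032),("pC",477,302,.032),("propA",386,397,.015),("propB",476,356,.015),("motor",505,410,.036),("boss",457,394,.02),("capc",201,380,.056),("ring",240,366,.034),
 ("binTL",566,257,.06),("binTR",685,265,.06),("binBR",683,348,.06),("binBL",563,340,.06),("trTL",577,365,.026),("trTR",690,370,.026),("trBR",690,451,.026),("trBL",577,446,.026),("dkBL",155,402,.034),("dkBR",286,386,.034),("dkTL",143,280,.058),("dkTR",269,265,.058)]:
    print(n,ray(f,*px(U,V),z)[:2].round(4))
im=f["image"]
cv2.imwrite("pics/mat.png",cv2.resize(im[145:280,208:346],None,fx=4.4,fy=4.4,interpolation=cv2.INTER_CUBIC))
cv2.imwrite("pics/dock.png",cv2.resize(im[162:264,84:190],None,fx=5.8,fy=5.8,interpolation=cv2.INTER_CUBIC))
E
```

```text
dict_keys(['image', 'fov_y', 'cx', 'cy', 'eye', 'rotation']) (384, 512, 3)
pA [0.7017 0.0397]
pB [0.609  0.0472]
pC [ 0.6109 -0.0988]
propA [0.4473 0.0554]
propB [ 0.5191 -0.0989]
motor [ 0.4286 -0.1444]
boss [ 0.454  -0.0656]
capc [0.472  0.3613]
ring [0.4964 0.3028]
binTL [ 0.686 -0.246]
binTR [ 0.6749 -0.4469]
binBR [ 0.5348 -0.4372]
binBL [ 0.5455 -0.238 ]
trTL [ 0.5055 -0.2697]
trTR [ 0.4995 -0.4623]
trBR [ 0.3643 -0.4561]
trBL [ 0.3702 -0.2665]
dkBL [0.4345 0.4428]
dkBR [0.4639 0.224 ]
dkTL [0.6377 0.4667]
dkTR [0.666  0.2557]
```

View pics/mat.png

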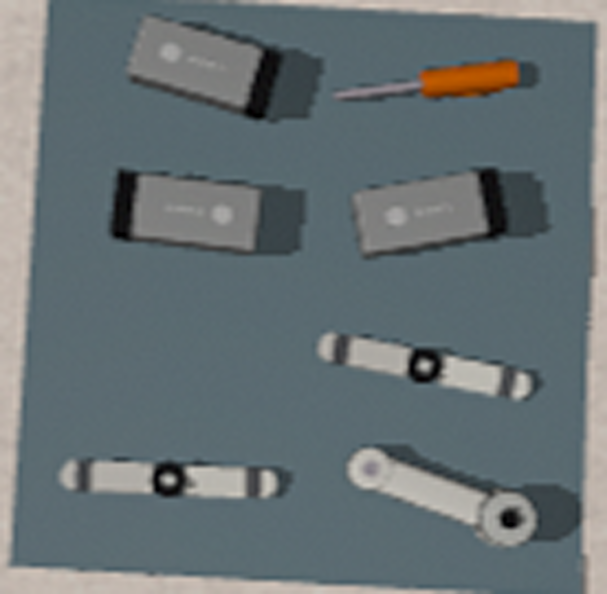

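View pics/dock.png

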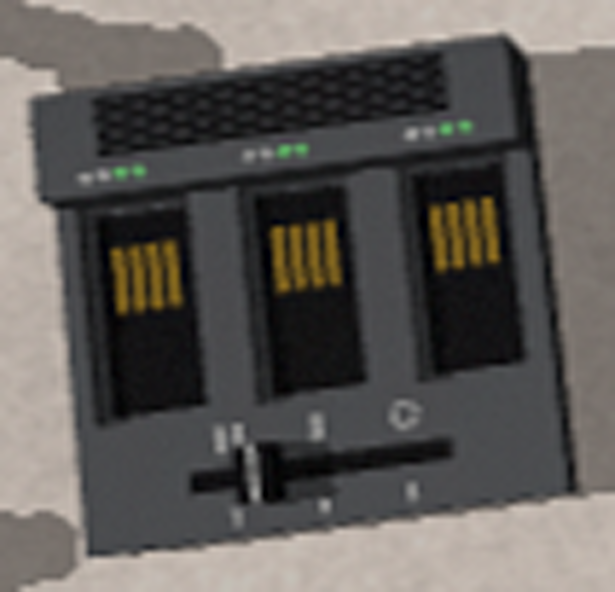

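Cap: its pale line is at crop (253,472), close to the double bar. The ring is at (405,415) and the single bar at (318,427). The pack and prop outlines on the mat are clear. Next I fit the poses.

```bash
cat >> h.py <<'E'
from scipy.optimize import least_squares, minimize
def box(x0,x1,y0,y1,z0,z1): return np.array([[x,y,z] for x in(x0,x1) for y in(y0,y1) for z in(z0,z1)])
def cyl(x,r,z0,z1): return np.array([[x+r*np.cos(t),r*np.sin(t),z] for t in np.arange(0,6.28,.4) for z in(z0,z1)])
MODEL={"pack":[box(-.045,.045,-.02,.02,0,.03)],
 "prop":[box(-.062,.062,-.009,.009,.007,.011),box(-.066,.066,-.004,.004,.007,.011),cyl(0,.011,0,.013)],
 "arm":[box(-.052,.028,-.011,.011,0,.02),cyl(.04,.018,0,.034),cyl(-.046,.013,0,.02)]}
def mask(f):
    im=cv2.GaussianBlur(f["image"],(3,3),0).astype(float); B,Rr=im[...,0],im[...,2]
    return ((B-Rr)/(B+Rr+1)<.045).astype(np.uint8)
def sil(f,kind,p,z=.002,S=4):
    h,w=f["image"].shape[:2]; m=np.zeros((h*S,w*S),np.uint8); c,s=np.cos(p[2]),np.sin(p[2])
    for b in MODEL[kind]:
        P=b@np.array([[c,s,0],[-s,c,0],[0,0,1]])+[p[0],p[1],z]
        cv2.fillConvexPoly(m,cv2.convexHull(np.round((proj(f,P)+.5)*S).astype(np.int32)),1)
    return cv2.resize(m.astype(np.float32),(w,h),interpolation=cv2.INTER_AREA)
def fit(fs,kind,p0,z=.002):
    p0=np.array(p0,float)
    ms=[]
    for f in fs:
        g=cv2.dilate((sil(f,kind,p0,z)>0).astype(np.uint8),np.ones((15,15))); ms.append(mask(f)*g)
    def cost(q):
        p=p0+np.array(q)*[.01,.01,.1]; c=0
        for f,m in zip(fs,ms):
            s=sil(f,kind,p,z); c+=1-np.minimum(s,m).sum()/np.maximum(s,m).sum()
        return c/len(fs)
    r=minimize(cost,[0,0,0],method="Nelder-Mead",options=dict(initial_simplex=[[0,0,0],[.6,0,0],[0,.6,0],[0,0,1]],xatol=.01,fatol=1e-4))
    return p0+r.x*[.01,.01,.1],r.fun
E
cat > scene.py <<'E'
from h import *
G={"pA":("pack",[.70,.04,0]),"pB":("pack",[.609,.047,0]),"pC":("pack",[.611,-.099,0]),"prA":("prop",[.447,.055,0]),"prB":("prop",[.519,-.099,0]),"arm":("arm",[.4413,-.105,0])}
E
python3 - <<'E'
from h import *
t=manip.grab_frame("top"); s=manip.grab_frame("side")
dc=lambda U,V:(84+(U+.5)/5.8-.5,162+(V+.5)/5.8-.5)
L=[(88,555,-.105,.11,.034),(577,490,-.105,-.11,.034),(30,100,.105,.11,.058),(508,38,.105,-.11,.058)]
L2=[(365,382,-.026,.034),(205,402,.048,.034),(523,358,-.1,.034)]
def dock(p,x,y): c,q=np.cos(p[2]),np.sin(p[2]); return p[0]+c*x-q*y,p[1]+q*x+c*y
def res(p):
    r=[]
    for U,V,x,y,z in L: r+=list(np.array(dock(p,x,y))-ray(t,*dc(U,V),z)[:2])
    for U,V,y,z in L2: r+=list(np.array(dock(p,p[3],y))-ray(t,*dc(U,V),z)[:2])
    return np.array(r)
r=least_squares(res,[.55,.34,-.14,-.045]); p=r.x; print("dock",p.round(4),"res mm",(r.fun*1000).round(1))
for i,y in enumerate((-.074,0,.074)): print("bay",i,np.round(dock(p,p[3]+.051,y),4))
for n,U,V,z in[("cap",252,472,.056),("ringlab",405,415,.034),("bar",318,427,.034),("track L",190,483,.034),("track R",453,446,.034)]:
    w=ray(t,*dc(U,V),z)[:2]; d=w-p[:2]; c,q=np.cos(p[2]),np.sin(p[2]); print(n,w.round(4),"dock",np.round([c*d[0]+q*d[1],-q*d[0]+c*d[1]],4))
yw=lambda a,b:np.arctan2(b[1]-a[1],b[0]-a[0])
mc=lambda U,V,z=.02:ray(t,208+(U+.5)/4.4-.5,145+(V+.5)/4.4-.5,z)[:2]
I={"pA":("pack",.70,.04,mc(270,85),mc(140,48)),"pB":("pack",.609,.047,mc(120,205),mc(260,215)),"pC":("pack",.611,-.099,mc(495,203),mc(355,222)),
"prA":("prop",.447,.055,mc(280,483),mc(60,474)),"prB":("prop",.519,-.099,mc(535,384),mc(320,346)),"arm":("arm",.4413,-.105,mc(370,468),mc(508,518))}
for n,(k,x,y,a,b) in I.items():
    p0=[x,y,yw(a,b)]
    for fs in([t],[s],[t,s]): q,c=fit(fs,k,p0); print(n,np.round(p0,3),q.round(4),round(c,3))
E
```

```text
dock [ 0.5516  0.3514  0.1474 -0.0413] res mm [-2.4  1.4 -2.   3.7  1.2  2.1  2.2  0.1  1.  -2.2  0.1 -1.4 -0.  -3.7]
bay 0 [0.572  0.2797]
bay 1 [0.5612 0.3529]
bay 2 [0.5503 0.4261]
cap [0.4721 0.365 ] dock [-0.0766  0.0251]
ringlab [0.4988 0.3029] dock [-0.0593 -0.0402]
bar [0.4929 0.3423] dock [-0.0594 -0.0004]
track L [0.4669 0.3991] dock [-0.0768  0.0596]
track R [0.4851 0.2805] dock [-0.0762 -0.0604]
pA [0.7   0.04  1.302] [0.7037 0.0413 1.278 ] 0.253
pA [0.7   0.04  1.302] [0.7022 0.0445 1.2239] 0.438
pA [0.7   0.04  1.302] [0.7039 0.0414 1.2634] 0.353
pB [ 0.609  0.047 -1.63 ] [ 0.6116  0.0491 -1.7006] 0.127
pB [ 0.609  0.047 -1.63 ] [ 0.6091  0.054  -1.7452] 0.286
pB [ 0.609  0.047 -1.63 ] [ 0.6112  0.049  -1.6907] 0.218
pC [ 0.611 -0.099  1.719] [ 0.6134 -0.0976  1.7643] 0.12
pC [ 0.611 -0.099  1.719] [ 0.6118 -0.097   1.6772] 0.204
pC [ 0.611 -0.099  1.719] [ 0.6129 -0.0975  1.7277] 0.169
prA [0.447 0.055 1.543] [0.4485 0.0588 1.5472] 0.129
prA [0.447 0.055 1.543] [0.445  0.0573 1.5344] 0.259
prA [0.447 0.055 1.543] [0.447 0.058 1.532] 0.256
prB [ 0.519 -0.099  1.409] [ 0.5195 -0.0975  1.3841] 0.139
prB [ 0.519 -0.099  1.409] [ 0.5166 -0.0991  1.3893] 0.206
prB [ 0.519 -0.099  1.409] [ 0.5181 -0.0984  1.384 ] 0.213
arm [ 0.441 -0.105 -1.904] [ 0.4416 -0.1064 -1.9048] 0.074
arm [ 0.441 -0.105 -1.904] [ 0.439  -0.1053 -1.9045] 0.093
arm [ 0.441 -0.105 -1.904] [ 0.4409 -0.1054 -1.9017] 0.119
```

```bash
python3 - <<'E'
from h import *
t=manip.grab_frame("top");im=t["image"]; s=manip.grab_frame("side")
m=lambda U,V:im[int(145+V/4.4),int(208+U/4.4)]
for n,U,V in[("mat",100,350),("shadow",300,80),("shadow2",285,215),("grey",200,90),("side",190,92),("band",263,80),("band2",124,205),("blade",120,478)]: print(n,m(U,V))
plan(.4721,.365,.12,.1474+np.pi/2)
s,M=state();print(M.round(3))
E
```

```text
mat [113 107  92]
shadow [72 68 57]
shadow2 [73 68 59]
grey [127 128 127]
side [122 124 123]
band [20 19 17]
band2 [20 18 17]
blade [166 173 175]
t 0.3 shift [-353.4 -144.   111.1] spin -0.426 q6 -0.12 tilt [-0. -0. -1.] w 0.997
[[-0.961  0.275 -0.   ]
 [ 0.275  0.961 -0.   ]
 [ 0.    -0.    -1.   ]]
```

Call:
{"op": "move_arm", "data": {
  "increments": [-35.3,-14.4,5,0,0.6,-35.3,-14.4,5,0,0.6,-35.3,-14.4,11,0,0.6,-35.3,-14.4,11,0,0.6,-35.3,-14.4,11,0,0.6,-35.3,-14.4,11,0,0.6,-35.3,-14.4,11,0,0.6,-35.3,-14.4,11,0,0.6]
}}

```text
time: 1.02
tool_pos: [0.413, 0.4111, 0.1551]
tool_rot: [0.0, 0.139, 0.99, 0.0]
contact_force: [0.4, 1.0, 0.7]
gripper_width: 0.599
grasp_force: 0.0
```

Call:
{"op": "move_arm", "data": {
  "increments": [-35.3,-14.4,11,0,0.6,-35.3,-14.4,11,0,0.6,0,0,0,-0.107,0.6,0,0,0,-0.107,0.6,0,0,0,-0.107,0.6,0,0,0,-0.107,0.6,0,0,0,0,0.6,0,0,0,0,0.6]
}}

```text
time: 1.68
tool_pos: [0.4718, 0.3652, 0.1333]
tool_rot: [-0.0, -0.073, 0.997, -0.0]
contact_force: [0.6, 0.4, 0.5]
gripper_width: 0.6
grasp_force: 0.0
```

```bash
sed -i 's|return ((B-Rr)/(B+Rr+1)<.045)|return (((B-Rr)/(B+Rr+1)<.06)\|(im.max(2)<44))|' h.py; python3 - <<'E'
from h import *
plan(.4721,.365,.042,.1474+np.pi/2); print(manip.state()["tool_pos"])
t=manip.grab_frame("top"); s=manip.grab_frame("side")
cv2.imwrite("pics/s1.png",cv2.resize(s["image"][60:240,120:360],(800,600),interpolation=cv2.INTER_CUBIC))
for n,k,p0 in [("pA","pack",[.70,.04,1.302]),("pB","pack",[.61,.048,-1.63]),("pC","pack",[.613,-.098,1.72])]:
    for fs in([t],[s],[t,s]): q,c=fit(fs,k,p0); print(n,q.round(4),round(c,3))
E
```

```text
t 1.7 shift [-0.3 -0.3 91.3] spin -0.001 q6 -1.18 tilt [-0. -0. -1.] w 0.6
[0.47176129 0.36520903 0.13328494]
pA [0.7037 0.04   1.2933] 0.207
pA [0.7021 0.0435 1.244 ] 0.424
pA [0.7034 0.0406 1.2848] 0.326
pB [ 0.6116  0.0483 -1.6866] 0.07
pB [ 0.609   0.0522 -1.7052] 0.248
pB [ 0.611   0.0484 -1.672 ] 0.176
pC [ 0.613  -0.0992  1.7578] 0.067
pC [ 0.6107 -0.0976  1.6789] 0.115
pC [ 0.6125 -0.0987  1.7319] 0.103
```

View pics/s1.png

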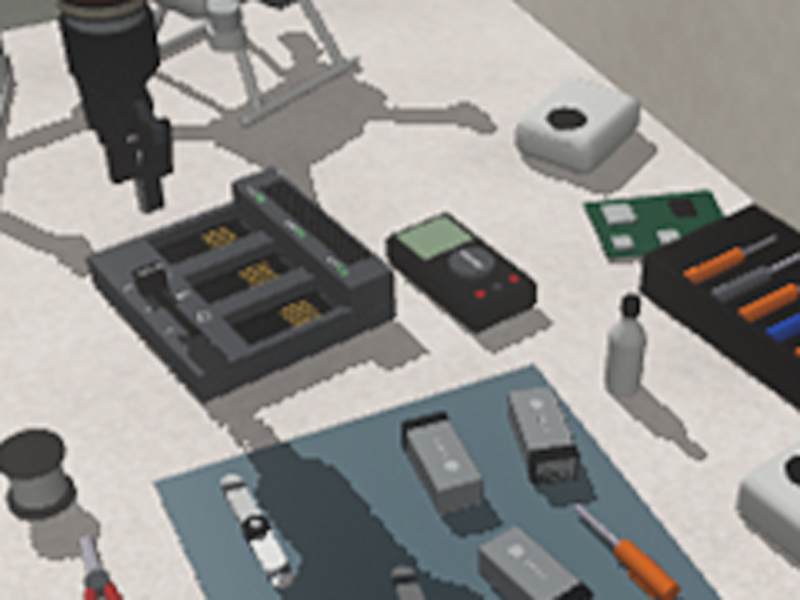

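The gripper tip is at about (145,205), above the cap at (150,270). The packs are undisturbed. I'll go down and pinch.

Call:
{"op": "move_arm", "data": {
  "increments": [0,0,30,0,0.6,0,0,30,0,0.6,0,0,20,0,0.6,0,0,11,0,0.6,0,0,0,0,0.6,0,0,0,0,0,0,0,0,0,0,0,0,0,0,0]
}}

```text
time: 2.45
tool_pos: [0.4732, 0.3661, 0.0448]
tool_rot: [0.002, -0.074, 0.997, 0.001]
contact_force: [-2.4, -1.9, 11.6]
gripper_width: 0.188
grasp_force: 60.7
```

Call:
{"op": "move_arm", "data": {
  "increments": [0,0,0,0,0,0,0,0,0,0,0,0,0,0,0,0,0,0,0,0]
}}

```text
time: 2.78
tool_pos: [0.4732, 0.3661, 0.0448]
tool_rot: [0.002, -0.075, 0.997, 0.001]
contact_force: [-0.8, -1.2, 6.7]
gripper_width: 0.184
grasp_force: 60.1
```

Call:
{"op": "move_arm", "data": {
  "increments": [0,-13,0,0,0,0,-13,0,0,0,0,-13,0,0,0,0,-13,0,0,0,0,-10,0,0,0,0,-5,0,0,0,0,0,0,0,0]
}}

```text
time: 3.37
tool_pos: [0.483, 0.3007, 0.0448]
tool_rot: [0.002, -0.074, 0.997, 0.003]
contact_force: [-1.8, 7.3, 5.7]
gripper_width: 0.188
grasp_force: 60.3
```

Call:
{"op": "move_arm", "data": {
  "increments": [0,-2,0,0,0,0,0,0,0,0]
}}

```text
time: 3.53
tool_pos: [0.483, 0.3006, 0.0448]
tool_rot: [0.002, -0.074, 0.997, 0.005]
contact_force: [-2.1, 12.3, 4.0]
gripper_width: 0.19
grasp_force: 60.2
```

Call:
{"op": "move_arm", "data": {
  "increments": [0,3,0,0,0.5,0,0,0,0,0.5,0,0,-5,0,0.6,0,0,-30,0,0.75,0,0,-40,0,0.75,0,0,-30,0,0.75,0,0,0,0,0.75]
}}

```text
time: 4.12
tool_pos: [0.4858, 0.3013, 0.1558]
tool_rot: [0.006, -0.074, 0.997, 0.002]
contact_force: [1.1, 0.6, 1.0]
gripper_width: 0.746
grasp_force: 0.0
```

```bash
python3 - <<'E'
from h import *
s=manip.grab_frame("side"); t=manip.grab_frame("top")
cv2.imwrite("pics/s2.png",cv2.resize(s["image"][90:210,120:280],(800,600),interpolation=cv2.INTER_CUBIC))
for n,k,p0 in [("pB","pack",[.61,.048,-1.65]),("pC","pack",[.613,-.098,1.74]),("pA","pack",[.703,.04,1.3])]:
    q,c=fit([t],k,p0); print(n,q.round(4),round(c,3))
plan(q[0],q[1],.13,q[2]+np.pi/2)
E
```

```text
pB [ 0.6117  0.0483 -1.685 ] 0.065
pC [ 0.6129 -0.099   1.7396] 0.064
pA [0.7037 0.0404 1.2932] 0.251
t 4.2 shift [-179.9 -289.5   20.1] spin -1.144 q6 -1.29 tilt [ 0.004  0.001 -1.   ] w 0.754
```

View pics/s2.png

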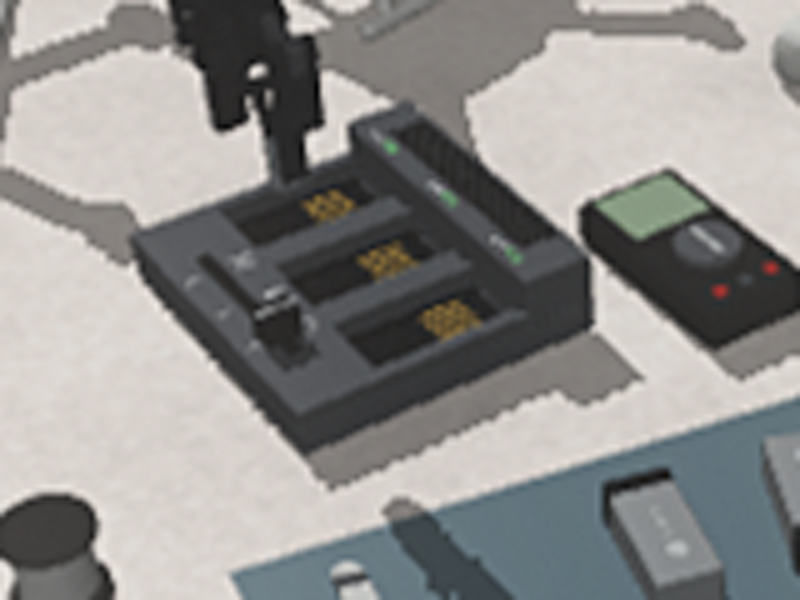

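The cap now sits at the ring mark, at about (275,320). Next is pack A. I spin the long way round so joint 6 stays within its range.

Call:
{"op": "move_arm", "data": {
  "increments": [-20,-32.2,0,0,0.75,-20,-32.2,0,0,0.75,-20,-32.2,0,0,0.75,-20,-32.2,0,0,0.75,-20,-32.2,0,0,0.75,-20,-32.2,0,0,0.75,-20,-32.2,0,0,0.75,-20,-32.2,0,0,0.75]
}}

```text
time: 4.88
tool_pos: [0.6775, 0.067, 0.1445]
tool_rot: [-0.002, -0.074, 0.997, 0.0]
contact_force: [-0.6, 1.4, 0.7]
gripper_width: 0.752
grasp_force: 0.0
```

Call:
{"op": "move_arm", "data": {
  "increments": [-20,-32.2,0,0,0.75,0,0,0,0.124,0.75,0,0,0,0.124,0.75,0,0,0,0.124,0.75,0,0,0,0.124,0.75,0,0,0,0.124,0.75,0,0,0,0.124,0.75,0,0,0,0.124,0.75]
}}

```text
time: 5.55
tool_pos: [0.7011, 0.0397, 0.1443]
tool_rot: [-0.002, 0.355, 0.935, -0.001]
contact_force: [0.3, -0.9, 0.9]
gripper_width: 0.751
grasp_force: 0.0
```

Call:
{"op": "move_arm", "data": {
  "increments": [0,0,0,0.124,0.75,0,0,0,0.124,0.75,0,0,0,0.124,0.75,0,0,0,0.124,0.75,0,0,0,0.124,0.75,0,0,0,0.124,0.75,0,0,0,0.124,0.75,0,0,0,0.124,0.75]
}}

```text
time: 6.22
tool_pos: [0.7011, 0.0398, 0.1444]
tool_rot: [-0.001, 0.757, 0.653, -0.002]
contact_force: [0.4, -0.1, 0.3]
gripper_width: 0.748
grasp_force: 0.0
```

```bash
python3 - <<'E'
from h import *
plan(.7037,.0404,.012,1.2932+np.pi/2)
E
```

```text
t 6.2 shift [  1.1   3.1 132.4] spin 0.131 q6 0.1 tilt [-0.005 -0.    -1.   ] w 0.748
```

Call:
{"op": "move_arm", "data": {
  "increments": [0,0,0,0.12,0.75,0,0,0,0.011,0.75,0,2.5,35,0,0.75,0,0,35,0,0.75,0,0,30,0,0.75,0,0,20,0,0.75,0,0,10,0,0.75,0,0,2.4,0,0.75]
}}

```text
time: 6.88
tool_pos: [0.7021, 0.0394, 0.0105]
tool_rot: [-0.002, 0.796, 0.606, -0.003]
contact_force: [-1.2, 0.4, -0.1]
gripper_width: 0.754
grasp_force: 0.0
```

Call:
{"op": "move_arm", "data": {
  "increments": [0,0,0,0,0.75,0,0,0,0,0,0,0,0,0,0,0,0,0,0,0,0,0,0,0,0,0,0,0,0,0]
}}

```text
time: 7.38
tool_pos: [0.707, 0.0394, 0.0178]
tool_rot: [0.001, 0.796, 0.605, 0.002]
contact_force: [0.5, 0.9, 6.5]
gripper_width: 0.447
grasp_force: 64.7
```

Call:
{"op": "move_arm", "data": {
  "increments": [0,0,-20,0,0,0,0,-30,0,0,0,0,-40,0,0,0,0,-40,0,0,0,0,0,0,0]
}}

```text
time: 7.8
tool_pos: [0.7104, 0.0393, 0.1566]
tool_rot: [0.006, 0.796, 0.605, 0.007]
contact_force: [1.3, 0.5, 1.8]
gripper_width: 0.452
grasp_force: 63.9
```

```bash
cat > place.py <<'E'
from h import *
import sys
D=(.5516,.3514,.1474,.0097)
def bay(i):
    y=(-.074,0,.074)[i]; c,q=np.cos(D[2]),np.sin(D[2]); return D[0]+c*D[3]-q*y, D[1]+q*D[3]+c*y
E
python3 - <<'E'
from place import *
plan(*bay(2),.12,.1474+np.pi/2)
E
```

```text
t 7.8 shift [ 329.7 -258.2   33.5] spin 1.153 q6 0.22 tilt [ 0.017 -0.001 -1.   ] w 0.452
```

Call:
{"op": "move_arm", "data": {
  "increments": [30,-23.5,0,0,0,30,-23.5,0,0,0,30,-23.5,0,0,0,30,-23.5,0,0,0,30,-23.5,0,0,0,30,-23.5,0,0,0,30,-23.5,0,0,0,30,-23.5,0,0,0]
}}

```text
time: 8.47
tool_pos: [0.5869, 0.3226, 0.1446]
tool_rot: [0.0, 0.796, 0.605, -0.0]
contact_force: [0.3, 0.8, -1.5]
gripper_width: 0.451
grasp_force: 63.8
```

Call:
{"op": "move_arm", "data": {
  "increments": [30,-23.5,0,0,0,30,-23.5,0,0,0,30,-23.5,0,0,0,0,0,0,0.12,0,0,0,0,0.12,0,0,0,0,0.12,0,0,0,0,0.12,0,0,0,0,0.12,0]
}}

```text
time: 9.13
tool_pos: [0.5439, 0.4267, 0.1443]
tool_rot: [0.0, 0.94, 0.34, -0.0]
contact_force: [0.0, -0.6, -2.5]
gripper_width: 0.448
grasp_force: 63.8
```

Call:
{"op": "move_arm", "data": {
  "increments": [0,0,0,0.12,0,0,0,0,0.12,0,0,0,0,0.12,0,0,0,0,0.12,0,0,0,0,0.073,0,0,0,0,0,0,0,0,0,0,0]
}}

```text
time: 9.72
tool_pos: [0.5441, 0.4265, 0.1445]
tool_rot: [0.0, 0.997, 0.074, -0.0]
contact_force: [0.8, 0.8, -2.2]
gripper_width: 0.449
grasp_force: 63.8
```

```bash
python3 - <<'E'
from place import *
plan(*bay(2),.06,.1474+np.pi/2); print(manip.state()["tool_pos"],manip.state()["grasp_force"])
f=manip.grab_frame("top");s=manip.grab_frame("side")
a=cv2.resize(f["image"][130:260,70:200],(400,400),interpolation=cv2.INTER_CUBIC);b=cv2.resize(s["image"][60:190,110:240],(400,400),interpolation=cv2.INTER_CUBIC)
cv2.imwrite("pics/h3.png",np.hstack([a,b]))
E
```

```text
t 9.7 shift [ 6.1  1.4 84.5] spin 0.002 q6 1.98 tilt [-0. -0. -1.] w 0.449
[0.544094   0.42653306 0.14449103] 63.814319372177124
```

View pics/h3.png

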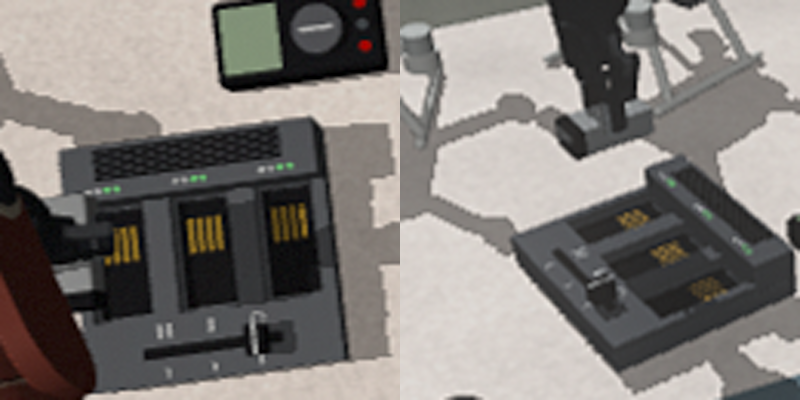

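The pack is held level over the left side of bay 2, and the cap is still at off. I'll lower it.

Call:
{"op": "move_arm", "data": {
  "increments": [6,1.4,20,0,0,0,0,25,0,0,0,0,20,0,0,0,0,15,0,0,0,0,10,0,0,0,0,6,0,0,0,0,0,0,0]
}}

```text
time: 10.4
tool_pos: [0.5498, 0.4258, 0.0475]
tool_rot: [0.0, 0.997, 0.074, -0.001]
contact_force: [-0.6, 0.1, -2.1]
gripper_width: 0.449
grasp_force: 63.8
```

Call:
{"op": "move_arm", "data": {
  "increments": [0,0,4,0,0,0,0,4,0,0,0,0,0,0,0,0,0,0,0,0]
}}

```text
time: 10.73
tool_pos: [0.5509, 0.4264, 0.0415]
tool_rot: [-0.0, 0.997, 0.073, 0.001]
contact_force: [-0.5, -0.3, -2.3]
gripper_width: 0.451
grasp_force: 63.8
```

Call:
{"op": "move_arm", "data": {
  "increments": [0,0,2,0,0,0,0,0,0,0,0,0,0,0,0]
}}

```text
time: 10.98
tool_pos: [0.5506, 0.4262, 0.039]
tool_rot: [-0.0, 0.997, 0.073, 0.0]
contact_force: [-0.2, -0.6, -1.0]
gripper_width: 0.451
grasp_force: 63.8
```

Call:
{"op": "move_arm", "data": {
  "increments": [0,0,0,0,0.55,0,0,0,0,0.6,0,0,0,0,0.6,0,0,-10,0,0.6,0,0,-30,0,0.6,0,0,-40,0,0.6,0,0,-30,0,0.6,0,0,0,0,0.6]
}}

```text
time: 11.65
tool_pos: [0.5547, 0.4289, 0.1601]
tool_rot: [-0.004, 0.997, 0.073, 0.007]
contact_force: [1.1, 1.8, 1.8]
gripper_width: 0.601
grasp_force: 0.0
```

```bash
cat > nxt.py <<'E'
from place import *
def nxt(k,p0,zt=.13,fs=("top",)):
    F=[manip.grab_frame(n) for n in fs]; q,c=fit(F,k,p0); print(k,q.round(4),"cost",round(c,3)); 
    plan(q[0],q[1],zt,q[2]+np.pi/2); return q
E
python3 - <<'E'
from nxt import *
nxt("pack",[.611,.048,-1.68])
E
```

```text
pack [ 0.6114  0.049  -1.6876] cost 0.062
t 11.7 shift [  1.5 383.6  24.8] spin -1.307 q6 1.98 tilt [ 0.01   0.006 -1.   ] w 0.597
```

Call:
{"op": "move_arm", "data": {
  "increments": [0,38,0,0,0.75,0,38,0,0,0.75,0,38,0,0,0.75,0,38,0,0,0.75,0,38,0,0,0.75,0,38,0,0,0.75,0,38,0,0,0.75,0,38,0,0,0.75]
}}

```text
time: 12.37
tool_pos: [0.5943, 0.1236, 0.1482]
tool_rot: [0.0, 0.997, 0.073, -0.001]
contact_force: [0.3, -0.2, 0.2]
gripper_width: 0.752
grasp_force: 0.0
```

Call:
{"op": "move_arm", "data": {
  "increments": [0,38,0,0,0.75,0,38,0,0,0.75,0,0,0,-0.119,0.75,0,0,0,-0.119,0.75,0,0,0,-0.119,0.75,0,0,0,-0.119,0.75,0,0,0,-0.119,0.75,0,0,0,-0.119,0.75]
}}

```text
time: 13.03
tool_pos: [0.6054, 0.0501, 0.1481]
tool_rot: [-0.0, 0.908, 0.42, -0.001]
contact_force: [-0.2, 0.5, -0.1]
gripper_width: 0.75
grasp_force: 0.0
```

Call:
{"op": "move_arm", "data": {
  "increments": [0,0,0,-0.119,0.75,0,0,0,-0.119,0.75,0,0,0,-0.119,0.75,0,0,0,-0.119,0.75,0,0,0,-0.119,0.75,0,0,0,0,0.75,0,0,0,0,0.75]
}}

```text
time: 13.62
tool_pos: [0.6055, 0.0503, 0.1483]
tool_rot: [-0.0, 0.748, 0.664, -0.0]
contact_force: [-0.1, 0.0, 0.2]
gripper_width: 0.756
grasp_force: 0.0
```

```bash
python3 - <<'E'
from nxt import *
plan(.6114,.049,.012,-1.6876+np.pi/2)
s=manip.grab_frame("side")
q,c=fit([s],"pack",[.5509,.4264,.1474+np.pi],.022); print(q,c)
cv2.imwrite("pics/s4.png",cv2.resize(s["image"][90:210,120:280],(640,480),interpolation=cv2.INTER_CUBIC))
E
```

```text
t 13.6 shift [ -0.6   6.1 136.3] spin -0.001 q6 0.08 tilt [-0.001  0.    -1.   ] w 0.756
[0.55099805 0.42647466 3.28590274] 0.6924535036087036
```

View pics/s4.png

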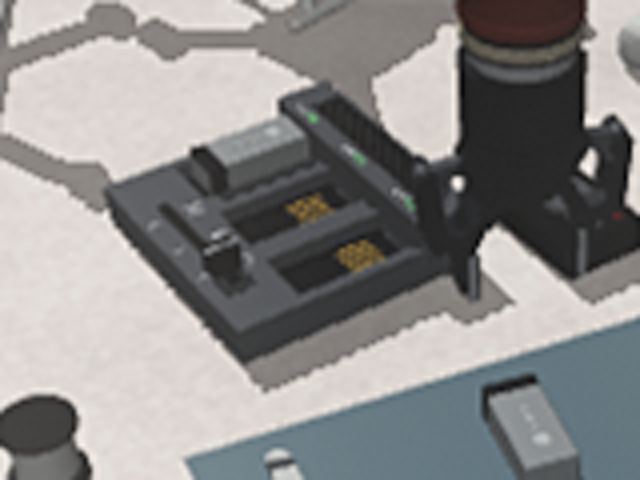

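The pack is seated flat in bay 2, at about (255,155). Next is pack B.

Call:
{"op": "move_arm", "data": {
  "increments": [0,6,30,0,0.75,0,0,35,0,0.75,0,0,35,0,0.75,0,0,22,0,0.75,0,0,10,0,0.75,0,0,4,0,0.75,0,0,0,0,0.75,0,0,0,0,0]
}}

```text
time: 14.33
tool_pos: [0.6135, 0.0495, 0.0147]
tool_rot: [0.001, 0.747, 0.665, 0.001]
contact_force: [0.5, 0.2, 0.9]
gripper_width: 0.626
grasp_force: 0.0
```

Call:
{"op": "move_arm", "data": {
  "increments": [0,0,0,0,0,0,0,0,0,0,0,0,0,0,0,0,0,0,0,0,0,0,0,0,0]
}}

```text
time: 14.75
tool_pos: [0.614, 0.0495, 0.0155]
tool_rot: [0.002, 0.747, 0.665, 0.002]
contact_force: [0.0, -0.5, 7.3]
gripper_width: 0.457
grasp_force: 39.3
```

Call:
{"op": "move_arm", "data": {
  "increments": [0,0,-20,0,0,0,0,-30,0,0,0,0,-40,0,0,0,0,-40,0,0,0,0,0,0,0,0,0,0,0,0]
}}

```text
time: 15.25
tool_pos: [0.6143, 0.0495, 0.1472]
tool_rot: [0.003, 0.747, 0.665, 0.003]
contact_force: [-0.3, 0.4, -0.9]
gripper_width: 0.45
grasp_force: 66.9
```

```bash
python3 - <<'E'
from nxt import *
plan(*bay(1),.13,.1474+np.pi/2)
E
```

```text
t 15.2 shift [295.2 -87.7  16.7] spin 1.308 q6 0.07 tilt [ 0.008 -0.    -1.   ] w 0.45
```

Call:
{"op": "move_arm", "data": {
  "increments": [32.8,-9.7,0,0,0,32.8,-9.7,0,0,0,32.8,-9.7,0,0,0,32.8,-9.7,0,0,0,32.8,-9.7,0,0,0,32.8,-9.7,0,0,0,32.8,-9.7,0,0,0,32.8,-9.7,0,0,0]
}}

```text
time: 15.92
tool_pos: [0.5629, 0.3201, 0.1399]
tool_rot: [-0.001, 0.747, 0.665, -0.002]
contact_force: [0.7, -0.7, -1.9]
gripper_width: 0.45
grasp_force: 66.7
```

Call:
{"op": "move_arm", "data": {
  "increments": [32.8,-9.7,0,0,0,0,0,0,0.119,0,0,0,0,0.119,0,0,0,0,0.119,0,0,0,0,0.119,0,0,0,0,0.119,0,0,0,0,0.119,0,0,0,0,0.119,0]
}}

```text
time: 16.58
tool_pos: [0.5576, 0.3521, 0.1397]
tool_rot: [0.0, 0.953, 0.304, -0.002]
contact_force: [-0.3, 0.1, -1.5]
gripper_width: 0.449
grasp_force: 66.7
```

Call:
{"op": "move_arm", "data": {
  "increments": [0,0,0,0.119,0,0,0,0,0.119,0,0,0,0,0.119,0,0,0,0,0.119,0,0,0,0,0,0,0,0,0,0,0]
}}

```text
time: 17.08
tool_pos: [0.558, 0.3522, 0.1405]
tool_rot: [0.001, 0.997, 0.075, -0.002]
contact_force: [-0.4, 1.2, -1.2]
gripper_width: 0.447
grasp_force: 66.7
```

```bash
python3 - <<'E'
from nxt import *
plan(*bay(1),.040,.1474+np.pi/2)
f=manip.grab_frame("top");s=manip.grab_frame("side")
a=cv2.resize(f["image"][130:260,70:200],(400,400),interpolation=cv2.INTER_CUBIC);b=cv2.resize(s["image"][60:190,130:260],(400,400),interpolation=cv2.INTER_CUBIC)
cv2.imwrite("pics/h5.png",np.hstack([a,b]))
E
```

```text
t 17.1 shift [  3.6  -0.2 100.5] spin 0.002 q6 1.87 tilt [-0.003 -0.002 -1.   ] w 0.447
```

View pics/h5.png

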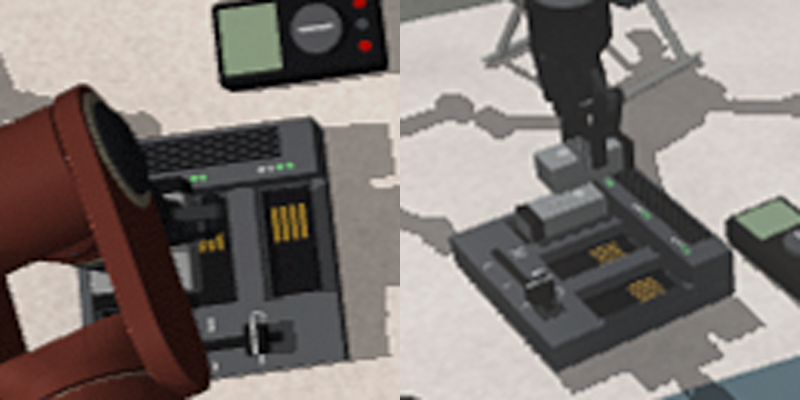

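```bash
python3 - <<'E'
from nxt import *
s=manip.grab_frame("side"); st,M=state(); p=st["tool_pos"]; print(p)
P=box(-.045,.045,-.02,.02,-.0135,.0165); c,q=np.cos(.1474),np.sin(.1474)
W=P@np.array([[c,q,0],[-q,c,0],[0,0,1]])+p
print(((proj(s,W)-[130,60]+.5)*400/130-.5+[400,0]).round(0).tolist()); print(P.round(3).tolist())
im=s["image"][60:130,160:215].copy(); cv2.imwrite("pics/h6.png",cv2.resize(im,None,fx=8,fy=8,interpolation=cv2.INTER_CUBIC))
E
```

```text
[0.55869625 0.35258101 0.14194056]
[[559.0, 196.0], [555.0, 169.0], [539.0, 177.0], [535.0, 150.0], [639.0, 166.0], [637.0, 139.0], [619.0, 148.0], [616.0, 122.0]]
[[-0.045, -0.02, -0.014], [-0.045, -0.02, 0.016], [-0.045, 0.02, -0.014], [-0.045, 0.02, 0.016], [0.045, -0.02, -0.014], [0.045, -0.02, 0.016], [0.045, 0.02, -0.014], [0.045, 0.02, 0.016]]
```

View pics/h6.png

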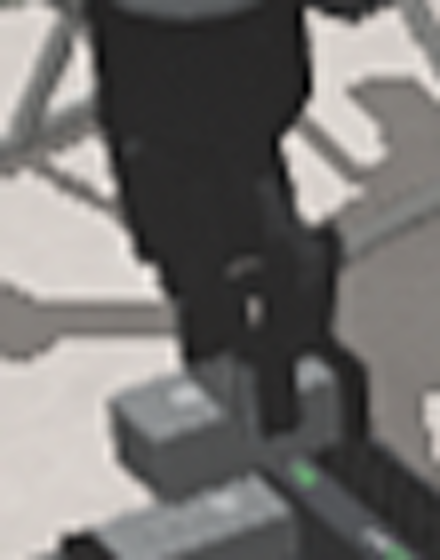

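The pack sits in the hand within about 2 mm of the predicted outline: the left corner is at (112,403) against (111,390). I'll lower it into bay 1.

Call:
{"op": "move_arm", "data": {
  "increments": [3.3,0,20,0,0,0,0,25,0,0,0,0,20,0,0,0,0,15,0,0,0,0,10,0,0,0,0,5,0,0,0,0,0,0,0]
}}

```text
time: 17.82
tool_pos: [0.5586, 0.3527, 0.0494]
tool_rot: [0.001, 0.997, 0.074, -0.005]
contact_force: [-20.1, -6.9, 15.8]
gripper_width: 0.448
grasp_force: 79.0
```

Call:
{"op": "move_arm", "data": {
  "increments": [0,0,4,0,0,0,0,2,0,0,0,0,0,0,0,0,0,0,0,0]
}}

```text
time: 18.15
tool_pos: [0.5587, 0.3528, 0.0491]
tool_rot: [0.002, 0.997, 0.074, -0.006]
contact_force: [-32.8, -14.4, 41.9]
gripper_width: 0.449
grasp_force: 82.3
```

Call:
{"op": "move_arm", "data": {
  "increments": [0,0,-10,0,0,0,0,-15,0,0,0,0,-15,0,0,0,0,0,0,0,0,0,0,0,0]
}}

```text
time: 18.57
tool_pos: [0.5637, 0.3538, 0.0836]
tool_rot: [-0.001, 0.997, 0.073, 0.002]
contact_force: [-0.4, 0.5, -0.8]
gripper_width: 0.445
grasp_force: 76.5
```

```bash
python3 - <<'E'
from nxt import *
s=manip.grab_frame("side"); t=manip.grab_frame("top"); st,M=state(); p=st["tool_pos"]; print(p,st["grasp_force"]);plan(*bay(1),.040,.1474+np.pi/2)
P=box(-.045,.045,-.02,.02,-.0135,.0165)
W=P@np.array([[np.cos(.1474),np.sin(.1474),0],[-np.sin(.1474),np.cos(.1474),0],[0,0,1]])+p
a=cv2.resize(s["image"][70:150,160:240],(600,600),interpolation=cv2.INTER_CUBIC)
for u,v in (proj(s,W)-[160,70]+.5)*7.5: cv2.circle(a,(int(u),int(v)),4,(0,0,255),1)
# bay1 rim (34mm) and floor
for z,col in((.034,(0,255,255)),(.022,(255,255,0))):
    for dx in(-.051,.051):
        for dy in(-.026,.026):
            b=bay(1); w=[b[0]+np.cos(.1474)*dx-np.sin(.1474)*dy,b[1]+np.sin(.1474)*dx+np.cos(.1474)*dy,z]
            u,v=((proj(s,w)-[160,70]+.5)*7.5)[0]; cv2.circle(a,(int(u),int(v)),4,col,1)
cv2.imwrite("pics/h7.png",a)
E
```

```text
[0.5621805  0.35306706 0.08114983] 76.47608399391174
t 18.7 shift [-1.   0.1 41.2] spin -0.001 q6 1.87 tilt [-0.001 -0.    -1.   ] w 0.452
```

View pics/h7.png

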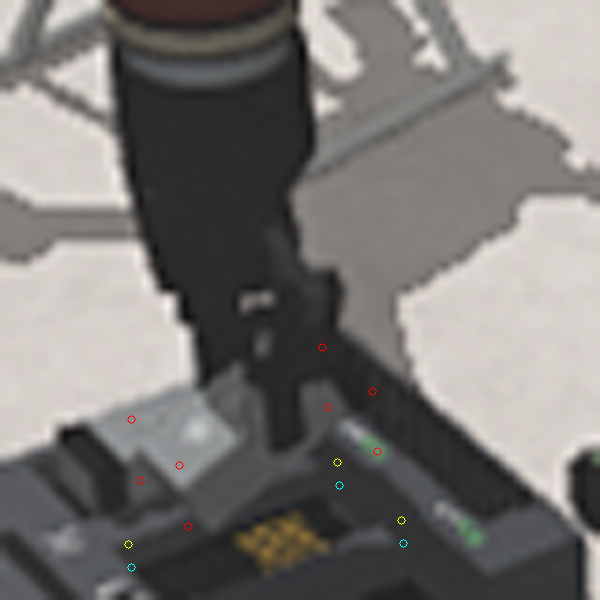

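```bash
python3 - <<'E'
from nxt import *
s=manip.grab_frame("side")
c,q=np.cos(.1474),np.sin(.1474)
def dk(w,o): d=np.array(w[:2])-o; return np.round([1000*(c*d[0]+q*d[1]),1000*(-q*d[0]+c*d[1])],1)
tcp=np.array([.5587,.3526])
for n,U,V,z in[("topL",112,403,.1585),("topN",155,440,.1585),("botN",165,503,.1285)]:
    print(n,dk(ray(s,160+(U+.5)/8-.5,60+(V+.5)/8-.5,z),tcp))
im=cv2.imread("pics/s4.png"); roi=im[110:200,180:315]; g=roi.min(2)
m=(g>105).astype(np.uint8); n,l,st,ce=cv2.connectedComponentsWithStats(m); i=1+st[1:,4].argmax(); print(st[i])
ct=max(cv2.findContours((l==i).astype(np.uint8),0,2)[0],key=cv2.contourArea); ap=cv2.approxPolyDP(ct,5,True)[:,0]+[180,110]
for U,V in ap: print((U,V),"rel bay2",dk(ray(s,120+(U+.5)/4-.5,90+(V+.5)/4-.5,.052),np.array(bay(2))))
E
```

```text
topL [-48.2  13.1]
topN [-47.4 -17.8]
botN [-45.2 -14.1]
[   0    0  124   56 5014]
(np.int64(180), np.int64(110)) rel bay2 [-26.4  75. ]
(np.int64(180), np.int64(160)) rel bay2 [-59.7  10.6]
(np.int64(205), np.int64(145)) rel bay2 [-33.7  17.7]
(np.int64(229), np.int64(165)) rel bay2 [-31.4 -18.2]
(np.int64(303), np.int64(137)) rel bay2 [ 36.1 -18.3]
(np.int64(279), np.int64(110)) rel bay2 [40.  27.5]
```

```bash
python3 - <<'E'
from nxt import *
t=manip.grab_frame("top")
c,q=np.cos(.1474),np.sin(.1474)
def dk(w): d=np.array(w[:2])-D[:2]; return np.round([1000*(c*d[0]+q*d[1]),1000*(-q*d[0]+c*d[1])],1)
dc=lambda U,V:(84+(U+.5)/5.8-.5,162+(V+.5)/5.8-.5)
for n,U,V,z in[("PU frontL",40,202,.058),("PU frontR",525,150,.058),("bay1 nearL",260,402,.034),("bay1 nearR",365,382,.034),("bay2 nearL",98,424,.034),("bay2 nearR",205,404,.034),("bay0 nearL",420,382,.034),("bay0 nearR",523,358,.034),("bay1 farR floor",345,185,.022),("bay2 farR",187,207,.022),("bay0 farR",500,163,.022),("bay1 farR lip",345,185,.034),("frontL",88,555,.034),("frontR",577,490,.034)]:
    print(n,dk(ray(t,*dc(U,V),z)))
# contacts search via dock image edges: brightness profile along dock x through each bay, from the stored crop
im=cv2.cvtColor(cv2.imread("pics/dock.png"),cv2.COLOR_BGR2GRAY)
for y in(-.088,-.012,.062):
    xs=np.arange(-.112,.112,.003); W=np.array([[D[0]+c*x-q*y,D[1]+q*x+c*y,.034] for x in xs])
    uv=(proj(t,W)-[84,162]+.5)*5.8-.5
    print(y,[(round(x*1000),int(im[int(v),int(u)])) for x,(u,v) in zip(xs,uv) if 0<=u<im.shape[1] and 0<=v<im.shape[0]])
E
```

```text
PU frontL [ 56.4 107.6]
PU frontR [  50.7 -111.7]
bay1 nearL [-44.6  24.7]
bay1 nearR [-42.  -23.7]
bay2 nearL [-44.6  98.7]
bay2 nearR [-42.1  49.6]
bay0 nearL [-45.3 -48.5]
bay0 nearR [-40.8 -96.3]
bay1 farR floor [ 51.3 -21. ]
bay2 farR [50.8 52.8]
bay0 farR [ 51.9 -93.7]
bay1 farR lip [ 49.4 -23.8]
frontL [-102.8  108.3]
frontR [-103.5 -114. ]
-0.088 [(-112, 186), (-109, 194), (-106, 128), (-103, 69), (-100, 77), (-97, 76), (-94, 75), (-91, 76), (-88, 76), (-85, 75), (-82, 75), (-79, 76), (-76, 75), (-73, 77), (-70, 75), (-67, 76), (-64, 77), (-61, 77), (-58, 75), (-55, 77), (-52, 76), (-49, 76), (-46, 82), (-43, 45), (-40, 12), (-37, 19), (-34, 20), (-31, 19), (-28, 21), (-25, 18), (-22, 17), (-19, 17), (-16, 19), (-13, 19), (-10, 21), (-7, 19), (-4, 14), (-1, 14), (2, 25), (5, 73), (8, 114), (11, 107), (14, 104), (17, 96), (20, 96), (23, 102), (26, 102), (29, 107), (32, 109), (35, 62), (38, 12), (41, 18), (44, 16), (47, 20), (50, 46), (53, 47), (56, 25), (59, 37), (62, 73), (65, 77), (68, 72), (71, 72), (74, 73), (77, 75), (80, 75), (83, 75), (86, 73), (89, 74), (92, 74), (95, 
[... 963 characters left out ...]
), (-88, 77), (-85, 74), (-82, 73), (-79, 72), (-76, 75), (-73, 75), (-70, 78), (-67, 75), (-64, 76), (-61, 76), (-58, 75), (-55, 75), (-52, 75), (-49, 76), (-46, 78), (-43, 48), (-40, 18), (-37, 17), (-34, 16), (-31, 17), (-28, 18), (-25, 20), (-22, 15), (-19, 16), (-16, 19), (-13, 19), (-10, 17), (-7, 15), (-4, 18), (-1, 17), (2, 15), (5, 40), (8, 52), (11, 44), (14, 41), (17, 41), (20, 39), (23, 51), (26, 58), (29, 66), (32, 58), (35, 33), (38, 14), (41, 19), (44, 15), (47, 18), (50, 58), (53, 54), (56, 23), (59, 32), (62, 75), (65, 75), (68, 72), (71, 74), (74, 76), (77, 45), (80, 26), (83, 24), (86, 35), (89, 28), (92, 22), (95, 33), (98, 28), (101, 21), (104, 36), (107, 65), (110, 94)]
```

The bay's near edge measures −43.5 mm, so my bay centre was about 2 mm too far along +x. The pack's far end probably caught the power unit side. I'll back off 5.5 mm and lower gently.

Call:
{"op": "move_arm", "data": {
  "increments": [-5.5,0,0,0,0,0,0,15,0,0,0,0,10,0,0,0,0,0,0,0,0,0,0,0,0]
}}

```text
time: 19.18
tool_pos: [0.5555, 0.3518, 0.0544]
tool_rot: [0.001, 0.997, 0.073, -0.002]
contact_force: [0.1, -0.5, -1.6]
gripper_width: 0.449
grasp_force: 76.5
```

Call:
{"op": "move_arm", "data": {
  "increments": [0,0,4,0,0,0,0,0,0,0,0,0,0,0,0]
}}

```text
time: 19.43
tool_pos: [0.5571, 0.3526, 0.053]
tool_rot: [-0.0, 0.997, 0.073, 0.0]
contact_force: [0.3, -0.5, -1.3]
gripper_width: 0.449
grasp_force: 76.5
```

Call:
{"op": "move_arm", "data": {
  "increments": [0,0,4,0,0,0,0,0,0,0,0,0,0,0,0]
}}

```text
time: 19.68
tool_pos: [0.5575, 0.3528, 0.0495]
tool_rot: [-0.0, 0.997, 0.073, 0.001]
contact_force: [0.1, -0.3, -0.0]
gripper_width: 0.446
grasp_force: 76.8
```

Call:
{"op": "move_arm", "data": {
  "increments": [-1,0,3,0,0,0,0,0,0,0,0,0,0,0,0]
}}

```text
time: 19.93
tool_pos: [0.5575, 0.3528, 0.0493]
tool_rot: [-0.0, 0.997, 0.073, 0.002]
contact_force: [-2.8, -2.7, 10.0]
gripper_width: 0.444
grasp_force: 78.1
```

Call:
{"op": "move_arm", "data": {
  "increments": [0,0,3,0,0,0,0,0,0,0,0,0,0,0,0]
}}

```text
time: 20.18
tool_pos: [0.5576, 0.3529, 0.0491]
tool_rot: [0.0, 0.997, 0.073, 0.001]
contact_force: [-8.8, -6.2, 22.2]
gripper_width: 0.452
grasp_force: 79.6
```

```bash
python3 - <<'E'
from nxt import *
s=manip.grab_frame("side"); st,M=state(); p=st["tool_pos"]; print(p,st["contact_force"],st["ft_torque"])
a=cv2.resize(s["image"][85:160,145:245],(800,600),interpolation=cv2.INTER_CUBIC)
cv2.imwrite("pics/h8.png",cv2.convertScaleAbs(a,alpha=1.6))
E
```

```text
[0.55758759 0.35287022 0.04908499] [-9.64550391 -6.41208424 22.98725361] [-0.98884262  1.52463057 -0.05665652]
```

View pics/h8.png

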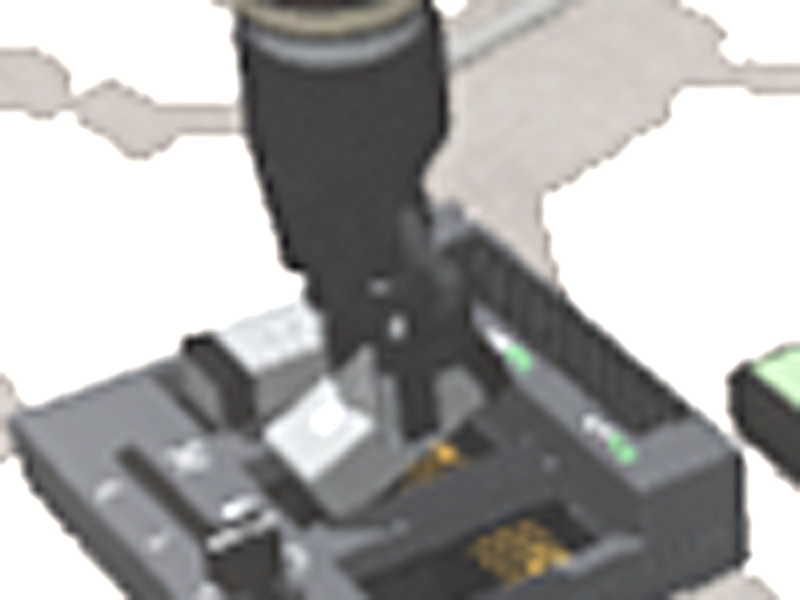

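The pack has pitched in the grip: its robot-side end is low at about (330,500) and its far end is high. This fits the grip having slackened. I'll set it back on the mat so it falls flat, then grip it again.

Call:
{"op": "move_arm", "data": {
  "increments": [0,0,-20,0,0,0,0,-30,0,0,0,0,-40,0,0,0,0,0,0,0]
}}

```text
time: 20.57
tool_pos: [0.5603, 0.3545, 0.1425]
tool_rot: [-0.003, 0.997, 0.073, 0.007]
contact_force: [2.0, 1.4, 1.7]
gripper_width: 0.454
grasp_force: 76.6
```

```bash
python3 - <<'E'
from nxt import *
plan(.63,.06,.06)
E
```

```text
t 20.6 shift [ 24.7 301.9  81.6] spin [0] q6 1.88 tilt [ 0.013  0.006 -1.   ] w 0.454
```

Call:
{"op": "move_arm", "data": {
  "increments": [3.1,37.7,0,0,0,3.1,37.7,0,0,0,3.1,37.7,0,0,0,3.1,37.7,0,0,0,3.1,37.7,0,0,0,3.1,37.7,0,0,0,3.1,37.7,0,0,0,3.1,37.7,0,0,0]
}}

```text
time: 21.23
tool_pos: [0.6245, 0.0558, 0.1327]
tool_rot: [-0.0, 0.997, 0.073, -0.0]
contact_force: [0.5, 0.5, -1.3]
gripper_width: 0.451
grasp_force: 76.5
```

Call:
{"op": "move_arm", "data": {
  "increments": [0,0,0,0,0,0,0,30,0,0,0,0,30,0,0,0,0,20,0,0,0,0,10,0,0,0,0,5,0,0,0,0,0,0,0]
}}

```text
time: 21.82
tool_pos: [0.624, 0.058, 0.0369]
tool_rot: [-0.0, 0.997, 0.073, -0.001]
contact_force: [-0.1, -0.6, -0.7]
gripper_width: 0.451
grasp_force: 76.4
```

Call:
{"op": "move_arm", "data": {
  "increments": [0,0,4,0,0,0,0,4,0,0,0,0,0,0,0]
}}

```text
time: 22.07
tool_pos: [0.6251, 0.0577, 0.0306]
tool_rot: [0.0, 0.997, 0.073, 0.001]
contact_force: [-0.5, -0.0, -1.2]
gripper_width: 0.451
grasp_force: 76.4
```

Call:
{"op": "move_arm", "data": {
  "increments": [0,0,0,0,0.7,0,0,0,0,0.75,0,0,0,0,0.75,0,0,0,0,0.75,0,0,0,0,0.75]
}}

```text
time: 22.48
tool_pos: [0.625, 0.0576, 0.0304]
tool_rot: [0.0, 0.997, 0.073, 0.0]
contact_force: [0.1, 0.2, 0.5]
gripper_width: 0.752
grasp_force: 0.0
```

Call:
{"op": "move_arm", "data": {
  "increments": [0,0,-10,0,0.75,0,0,-30,0,0.75,0,0,-40,0,0.75,0,0,-40,0,0.75,-40,0,0,0,0.75,-40,0,0,0,0.75,-40,0,0,0,0.75,-40,0,0,0,0.75]
}}

```text
time: 23.15
tool_pos: [0.465, 0.0341, 0.1508]
tool_rot: [0.0, 0.997, 0.073, 0.001]
contact_force: [-0.6, -0.7, 0.6]
gripper_width: 0.746
grasp_force: 0.0
```

```bash
python3 - <<'E'
from nxt import *
for fs in(("top",),("side",)): q=nxt("pack",[.625,.06,.1474+np.pi],.08,fs)
s=manip.grab_frame("side"); t=manip.grab_frame("top")
cv2.imwrite("pics/h9.png",np.hstack([cv2.resize(t["image"][130:280,190:340],(400,400)),cv2.resize(s["image"][150:300,160:310],(400,400))]))
E
```

```text
pack [0.635  0.06   3.2889] cost 0.072
t 23.2 shift [181.1   0.7  65.5] spin -0.0 q6 1.34 tilt [-0.009 -0.    -1.   ] w 0.752
pack [0.6339 0.0618 3.299 ] cost 0.189
t 23.2 shift [176.4  -1.8  67. ] spin -0.011 q6 1.34 tilt [-0.005  0.    -1.   ] w 0.752
```

View pics/h9.png

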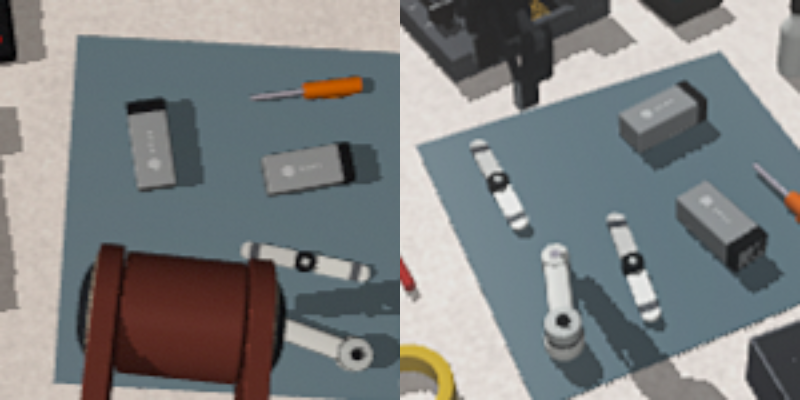

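The pack lies flat at (.635,.060), clear of the other parts. I'll grip it again.

Call:
{"op": "move_arm", "data": {
  "increments": [36,0,0,0,0.75,36,0,0,0,0.75,36,0,0,0,0.75,36,0,0,0,0.75,28,0,0,0,0.75,0,0,0,0,0.75,0,0,0,0,0.75]
}}

```text
time: 23.93
tool_pos: [0.6389, 0.0596, 0.1497]
tool_rot: [0.0, 0.997, 0.074, 0.0]
contact_force: [0.2, -0.2, 0.2]
gripper_width: 0.749
grasp_force: 0.0
```

```bash
sed -i 's/.1474,.0097/.1474,.0078/' place.py; python3 - <<'E'
from nxt import *
plan(.6347,.0605,.012,3.29+np.pi/2)
E
```

```text
t 23.9 shift [ -4.   -1.5 137.7] spin -0.001 q6 1.4 tilt [ 0. -0. -1.] w 0.749
```

Call:
{"op": "move_arm", "data": {
  "increments": [-4,-1.5,30,0,0.75,0,0,35,0,0.75,0,0,35,0,0.75,0,0,22,0,0.75,0,0,10,0,0.75,0,0,5,0,0.75,0,0,0,0,0.75,0,0,0,0,0]
}}

```text
time: 24.6
tool_pos: [0.6338, 0.0602, 0.0149]
tool_rot: [0.0, 0.997, 0.073, 0.002]
contact_force: [0.5, -0.8, 0.6]
gripper_width: 0.622
grasp_force: 0.0
```

Call:
{"op": "move_arm", "data": {
  "increments": [0,0,0,0,0,0,0,0,0,0,0,0,0,0,0,0,0,0,0,0,0,0,0,0,0,0,0,0,0,0,0,0,0,0,0]
}}

```text
time: 25.18
tool_pos: [0.6345, 0.0603, 0.0159]
tool_rot: [0.0, 0.997, 0.073, 0.002]
contact_force: [-1.5, 0.1, 6.5]
gripper_width: 0.454
grasp_force: 64.3
```

Call:
{"op": "move_arm", "data": {
  "increments": [0,0,-15,0,0,0,0,-25,0,0,0,0,-40,0,0,0,0,-40,0,0,0,0,0,0,0,0,0,0,0,0]
}}

```text
time: 25.68
tool_pos: [0.6347, 0.0603, 0.1381]
tool_rot: [0.0, 0.997, 0.073, 0.004]
contact_force: [0.3, 0.1, -2.3]
gripper_width: 0.452
grasp_force: 63.6
```

```bash
python3 - <<'E'
from nxt import *
plan(*bay(1),.13,.1474+np.pi/2)
E
```

```text
t 25.7 shift [ -31.9 -300.2    7.4] spin -0.001 q6 1.4 tilt [ 0.008 -0.    -1.   ] w 0.452
```

Call:
{"op": "move_arm", "data": {
  "increments": [-4,-37.5,0,0,0,-4,-37.5,0,0,0,-4,-37.5,0,0,0,-4,-37.5,0,0,0,-4,-37.5,0,0,0,-4,-37.5,0,0,0,-4,-37.5,0,0,0,-4,-37.5,0,0,0]
}}

```text
time: 26.35
tool_pos: [0.5545, 0.3533, 0.1306]
tool_rot: [0.001, 0.997, 0.073, -0.002]
contact_force: [0.8, 0.5, -1.5]
gripper_width: 0.446
grasp_force: 63.5
```

Call:
{"op": "move_arm", "data": {
  "increments": [0,0,0,0,0,0,0,0,0,0,0,0,0,0,0]
}}

```text
time: 26.6
tool_pos: [0.5558, 0.3516, 0.1311]
tool_rot: [0.001, 0.997, 0.074, -0.001]
contact_force: [0.7, -0.6, -1.1]
gripper_width: 0.453
grasp_force: 63.5
```

```bash
python3 - <<'E'
from nxt import *
plan(*bay(1),.039,.1474+np.pi/2); s=manip.grab_frame("side"); st,M=state(); p=st["tool_pos"]; print(p,st["grasp_force"])
# pitch test: brightness classes around predicted -x end bottom/top edge vs pitch
g=cv2.cvtColor(s["image"],6).astype(float)
c,q=np.cos(.1474),np.sin(.1474); Rz=np.array([[c,-q,0],[q,c,0],[0,0,1]])
im=s["image"].astype(float)
best=[]
for th in np.arange(-.6,.61,.1):
    Ry=R.from_euler("y",th).as_matrix(); 
    # -x half of near (-y) face, and top face -x half: contrast against ring just outside
    P=box(-.045,-.013,-.02,.02,-.0139,.0161)@Ry.T@Rz.T+p; Q=box(-.053,-.013,-.02,.02,-.021,.023)@Ry.T@Rz.T+p
    a=np.zeros(g.shape,np.uint8); b=a.copy()
    cv2.fillConvexPoly(a,cv2.convexHull(np.round(proj(s,P)).astype(np.int32)),1); cv2.fillConvexPoly(b,cv2.convexHull(np.round(proj(s,Q)).astype(np.int32)),1)
    best.append((round(th,1),int(g[a>0].mean()),int(g[a>0].std())))
print(best)
E
```

```text
t 26.6 shift [ 3.9 -0.5 92.1] spin -0.0 q6 1.87 tilt [-0.003 -0.002 -1.   ] w 0.453
[0.55626582 0.35113493 0.13151393] 63.4915030002594
[(np.float64(-0.6), 101, 28), (np.float64(-0.5), 101, 28), (np.float64(-0.4), 105, 31), (np.float64(-0.3), 107, 32), (np.float64(-0.2), 109, 32), (np.float64(-0.1), 110, 33), (np.float64(-0.0), 107, 33), (np.float64(0.1), 107, 36), (np.float64(0.2), 111, 41), (np.float64(0.3), 113, 44), (np.float64(0.4), 116, 47), (np.float64(0.5), 121, 49), (np.float64(0.6), 120, 52)]
```

Call:
{"op": "move_arm", "data": {
  "increments": [3,-0.5,20,0,0,0,0,25,0,0,0,0,20,0,0,0,0,10,0,0,0,0,5,0,0,0,0,0,0,0]
}}

```text
time: 27.15
tool_pos: [0.5592, 0.3519, 0.0515]
tool_rot: [0.001, 0.997, 0.073, -0.001]
contact_force: [0.4, 0.0, -1.9]
gripper_width: 0.446
grasp_force: 63.5
```

Call:
{"op": "move_arm", "data": {
  "increments": [0,0,4,0,0,0,0,0,0,0,0,0,0,0,0]
}}

```text
time: 27.4
tool_pos: [0.5603, 0.3535, 0.05]
tool_rot: [-0.0, 0.997, 0.073, 0.001]
contact_force: [-1.1, -0.3, -2.3]
gripper_width: 0.454
grasp_force: 63.4
```

Call:
{"op": "move_arm", "data": {
  "increments": [0,0,4,0,0,0,0,0,0,0,0,0,0,0,0]
}}

```text
time: 27.65
tool_pos: [0.5601, 0.3535, 0.0451]
tool_rot: [-0.0, 0.997, 0.073, 0.001]
contact_force: [-0.1, -0.2, -2.3]
gripper_width: 0.452
grasp_force: 63.5
```

Call:
{"op": "move_arm", "data": {
  "increments": [-1,-0.7,3,0,0,0,0,2,0,0,0,0,0,0,0,0,0,0,0,0]
}}

```text
time: 27.98
tool_pos: [0.5585, 0.3538, 0.0396]
tool_rot: [0.0, 0.997, 0.073, -0.0]
contact_force: [-0.6, 0.2, -1.2]
gripper_width: 0.45
grasp_force: 63.5
```

Call:
{"op": "move_arm", "data": {
  "increments": [0,0,1,0,0,0,0,0,0,0.55,0,0,0,0,0.6,0,0,0,0,0.6,0,0,-10,0,0.6,0,0,-30,0,0.6,0,0,-40,0,0.6,0,0,-30,0,0.6]
}}

```text
time: 28.65
tool_pos: [0.5591, 0.3541, 0.1522]
tool_rot: [-0.0, 0.997, 0.073, 0.001]
contact_force: [1.4, 0.6, 0.6]
gripper_width: 0.601
grasp_force: 0.0
```

```bash
python3 - <<'E'
from nxt import *
q=nxt("pack",[.613,-.099,1.745])
E
```

```text
pack [ 0.6132 -0.0997  1.7483] cost 0.067
t 28.7 shift [-17.2 458.3  28.4] spin 1.54 q6 1.88 tilt [ 0.013  0.006 -1.   ] w 0.603
```

Call:
{"op": "move_arm", "data": {
  "increments": [-1.4,38.2,0,0,0.75,-1.4,38.2,0,0,0.75,-1.4,38.2,0,0,0.75,-1.4,38.2,0,0,0.75,-1.4,38.2,0,0,0.75,-1.4,38.2,0,0,0.75,-1.4,38.2,0,0,0.75,-1.4,38.2,0,0,0.75]
}}

```text
time: 29.37
tool_pos: [0.5924, 0.0481, 0.15]
tool_rot: [0.0, 0.997, 0.073, 0.001]
contact_force: [0.7, 0.0, -0.1]
gripper_width: 0.747
grasp_force: 0.0
```

Call:
{"op": "move_arm", "data": {
  "increments": [-1.4,38.2,0,0,0.75,-1.4,38.2,0,0,0.75,-1.4,38.2,0,0,0.75,-1.4,38.2,0,0,0.75,0,0,0,-0.123,0.75,0,0,0,-0.123,0.75,0,0,0,-0.123,0.75,0,0,0,-0.123,0.75]
}}

```text
time: 30.03
tool_pos: [0.6092, -0.1027, 0.1498]
tool_rot: [0.0, 0.949, 0.316, 0.0]
contact_force: [-0.0, 0.5, 0.0]
gripper_width: 0.749
grasp_force: 0.0
```

Call:
{"op": "move_arm", "data": {
  "increments": [0,0,0,-0.123,0.75,0,0,0,-0.123,0.75,0,0,0,-0.123,0.75,0,0,0,-0.123,0.75,0,0,0,-0.123,0.75,0,0,0,-0.123,0.75,0,0,0,-0.123,0.75,0,0,0,-0.123,0.75]
}}

```text
time: 30.7
tool_pos: [0.6093, -0.1022, 0.1499]
tool_rot: [0.001, 0.686, 0.727, 0.0]
contact_force: [0.2, 0.2, -0.6]
gripper_width: 0.75
grasp_force: 0.0
```

Call:
{"op": "move_arm", "data": {
  "increments": [0,0,0,-0.123,0.75,0,0,0,0,0.75,0,0,0,0,0.75]
}}

```text
time: 30.95
tool_pos: [0.6092, -0.1021, 0.1496]
tool_rot: [0.0, 0.644, 0.765, 0.0]
contact_force: [0.2, -0.4, -0.0]
gripper_width: 0.748
grasp_force: 0.0
```

```bash
python3 - <<'E'
from nxt import *
plan(.6132,-.0995,.012,1.7483+np.pi/2)
t=manip.grab_frame("top");c,q=np.cos(.1474),np.sin(.1474)
# packs in bays: bright-grey region of top faces (z .052)
g=t["image"].min(2); H,W=g.shape
for i in(1,2):
    b=bay(i); poly=np.array([[b[0]+c*x-q*y,b[1]+q*x+c*y,.052] for x,y in((-.052,-.026),(.052,-.026),(.052,.026),(-.052,.026))])
    m=np.zeros((H,W),np.uint8); cv2.fillConvexPoly(m,np.round(proj(t,poly)).astype(np.int32),1)
    m=m*(g>95).astype(np.uint8); v,u=np.nonzero(m)
    P=np.array([ray(t,a,e,.052)[:2] for a,e in zip(u,v)])-b; X=P[:,0]*c+P[:,1]*q; Y=-P[:,0]*q+P[:,1]*c
    print(i,len(X),"x",np.percentile(X,[1,99]).round(4),"y",np.percentile(Y,[1,99]).round(4))
    for x0 in(-.03,-.01,.01,.03):
        k=abs(X-x0)<.008; print("  ",x0,np.percentile(Y[k],[2,98]).round(4) if k.any() else None)
E
```

```text
t 30.9 shift [  2.    4.2 137.6] spin -0.006 q6 -0.46 tilt [ 0.001 -0.    -1.   ] w 0.748
1 431 x [-0.0419  0.0318] y [-0.0174  0.021 ]
   -0.03 [-0.0161  0.0209]
   -0.01 [-0.0172  0.0197]
   0.01 [-0.0173  0.02  ]
   0.03 [-0.0161  0.021 ]
2 424 x [-0.0276  0.0452] y [-0.0184  0.0197]
   -0.03 [-0.0168  0.0197]
   -0.01 [-0.0182  0.0188]
   0.01 [-0.0175  0.0196]
   0.03 [-0.0185  0.0185]
```

Both seated packs are centred and flat. Now pack C.

Call:
{"op": "move_arm", "data": {
  "increments": [2,4.2,30,0,0.65,0,0,35,0,0.65,0,0,35,0,0.65,0,0,22,0,0.65,0,0,10,0,0.65,0,0,5,0,0.65,0,0,0,0,0.65,0,0,0,0,0]
}}

```text
time: 31.67
tool_pos: [0.6141, -0.0998, 0.0137]
tool_rot: [0.001, 0.643, 0.766, 0.001]
contact_force: [-0.5, -0.3, 2.2]
gripper_width: 0.523
grasp_force: 2.8
```

Call:
{"op": "move_arm", "data": {
  "increments": [0,0,0,0,0,0,0,0,0,0,0,0,0,0,0,0,0,0,0,0,0,0,0,0,0,0,0,0,0,0,0,0,0,0,0]
}}

```text
time: 32.25
tool_pos: [0.6147, -0.0999, 0.0145]
tool_rot: [0.002, 0.643, 0.766, 0.001]
contact_force: [-0.0, 0.5, 6.0]
gripper_width: 0.453
grasp_force: 64.9
```

Call:
{"op": "move_arm", "data": {
  "increments": [0,0,-15,0,0,0,0,-25,0,0,0,0,-40,0,0,0,0,-40,0,0,0,0,0,0,0,0,0,0,0,0]
}}

```text
time: 32.75
tool_pos: [0.615, -0.1, 0.1367]
tool_rot: [0.004, 0.643, 0.766, 0.002]
contact_force: [-0.5, -0.1, -2.1]
gripper_width: 0.449
grasp_force: 64.1
```

```bash
python3 - <<'E'
from nxt import *
plan(*bay(0),.13,.1474+np.pi/2)
E
```

```text
t 32.8 shift [381.4  21.9   5.6] spin -1.543 q6 -0.46 tilt [ 0.007 -0.002 -1.   ] w 0.449
```

Call:
{"op": "move_arm", "data": {
  "increments": [38.1,2.2,0,0,0,38.1,2.2,0,0,0,38.1,2.2,0,0,0,38.1,2.2,0,0,0,38.1,2.2,0,0,0,38.1,2.2,0,0,0,38.1,2.2,0,0,0,38.1,2.2,0,0,0]
}}

```text
time: 33.42
tool_pos: [0.5748, 0.2052, 0.1296]
tool_rot: [-0.001, 0.643, 0.766, -0.002]
contact_force: [0.5, -0.8, -1.9]
gripper_width: 0.452
grasp_force: 64.0
```

Call:
{"op": "move_arm", "data": {
  "increments": [38.1,2.2,0,0,0,38.1,2.2,0,0,0,0,0,0,-0.119,0,0,0,0,-0.119,0,0,0,0,-0.119,0,0,0,0,-0.119,0,0,0,0,-0.119,0,0,0,0,-0.119,0]
}}

```text
time: 34.08
tool_pos: [0.5663, 0.2791, 0.1292]
tool_rot: [-0.002, 0.331, 0.943, -0.002]
contact_force: [-0.3, 0.3, -1.6]
gripper_width: 0.451
grasp_force: 64.0
```

Call:
{"op": "move_arm", "data": {
  "increments": [0,0,0,-0.119,0,0,0,0,-0.119,0,0,0,0,-0.119,0,0,0,0,-0.119,0,0,0,0,-0.119,0,0,0,0,-0.119,0,0,0,0,-0.115,0,0,0,0,0,0]
}}

```text
time: 34.75
tool_pos: [0.5665, 0.2791, 0.1294]
tool_rot: [-0.002, -0.074, 0.997, -0.001]
contact_force: [-0.5, -0.7, -2.1]
gripper_width: 0.452
grasp_force: 64.0
```

Call:
{"op": "move_arm", "data": {
  "increments": [0,0,0,0,0,0,0,0,0,0]
}}

```text
time: 34.92
tool_pos: [0.5673, 0.2793, 0.1306]
tool_rot: [-0.001, -0.072, 0.997, -0.0]
contact_force: [-0.2, -0.1, -2.0]
gripper_width: 0.451
grasp_force: 64.0
```

```bash
python3 - <<'E'
from nxt import *
plan(*bay(0),.039,.1474+np.pi/2)
E
```

```text
t 34.9 shift [-3.  -0.4 91.6] spin -0.003 q6 -1.38 tilt [-0.002 -0.001 -1.   ] w 0.451
```

Call:
{"op": "move_arm", "data": {
  "increments": [-2.5,-0.4,20,0,0,0,0,25,0,0,0,0,20,0,0,0,0,10,0,0,0,0,5,0,0,0,0,4,0,0,0,0,0,0,0,0,0,0,0,0]
}}

```text
time: 35.58
tool_pos: [0.5711, 0.2798, 0.0489]
tool_rot: [0.0, -0.073, 0.997, 0.0]
contact_force: [-1.1, -0.6, -2.4]
gripper_width: 0.451
grasp_force: 63.9
```

Call:
{"op": "move_arm", "data": {
  "increments": [0,0,4,0,0,0,0,0,0,0,0,0,0,0,0]
}}

```text
time: 35.83
tool_pos: [0.5711, 0.2798, 0.0444]
tool_rot: [0.001, -0.074, 0.997, 0.0]
contact_force: [-0.1, -0.8, -2.2]
gripper_width: 0.45
grasp_force: 63.9
```

Call:
{"op": "move_arm", "data": {
  "increments": [0,0,4,0,0,0,0,3,0,0,0,0,0,0,0,0,0,0,0,0]
}}

```text
time: 36.17
tool_pos: [0.5708, 0.2796, 0.0365]
tool_rot: [0.0, -0.073, 0.997, -0.0]
contact_force: [0.1, -0.5, -1.5]
gripper_width: 0.45
grasp_force: 63.9
```

Call:
{"op": "move_arm", "data": {
  "increments": [0,0,0,0,0.55,0,0,0,0,0.6,0,0,0,0,0.6,0,0,-10,0,0.6,0,0,-30,0,0.6,0,0,-40,0,0.6,0,0,-30,0,0.6,0,0,0,0,0.6]
}}

```text
time: 36.83
tool_pos: [0.5755, 0.2814, 0.1575]
tool_rot: [0.008, -0.074, 0.997, 0.002]
contact_force: [1.1, -0.3, 1.3]
gripper_width: 0.602
grasp_force: 0.0
```

Call:
{"op": "move_arm", "data": {
  "increments": [0,-40,0,0,0.6,0,-40,0,0,0.6,0,-40,0,0,0.6,0,-40,0,0,0.6,0,0,0,0,0.6]
}}

```text
time: 37.25
tool_pos: [0.5954, 0.1154, 0.1481]
tool_rot: [0.001, -0.071, 0.998, -0.001]
contact_force: [-0.0, 0.0, -0.2]
gripper_width: 0.604
grasp_force: 0.0
```

```bash
cat > bays.py <<'E'
from nxt import *
def bays(n="top"):
    t=manip.grab_frame(n);c,q=np.cos(.1474),np.sin(.1474); g=t["image"].min(2); H,W=g.shape
    for i in(0,1,2):
        b=bay(i); poly=np.array([[b[0]+c*x-q*y,b[1]+q*x+c*y,.052] for x,y in((-.052,-.026),(.052,-.026),(.052,.026),(-.052,.026))])
        m=np.zeros((H,W),np.uint8); cv2.fillConvexPoly(m,np.round(proj(t,poly)).astype(np.int32),1)
        v,u=np.nonzero(m*(g>95)); 
        if len(u)<9: print(i,"none"); continue
        P=np.array([ray(t,a,e,.052)[:2] for a,e in zip(u,v)])-b; X=P[:,0]*c+P[:,1]*q; Y=-P[:,0]*q+P[:,1]*c
        print(i,len(X),"x",np.percentile(X,[1,99]).round(4),"y",np.percentile(Y,[1,99]).round(4))
    # pale line of the cap: bright pixels along track at z=.056
    xs=np.arange(-.06,.061,.004); print([int(max(g[int(round(v)),int(round(u))] for u,v in proj(t,np.array([[D[0]-c*(.0766+e)-q*y,D[1]-q*(.0766+e)+c*y,.056] for e in(-.008,-.004,0,.004,.008)])))) for y in xs])
E
python3 -c "
from bays import *
bays(); plan(.477,.3402,.12,.1474+np.pi/2)"
```

```text
0 427 x [-0.0406  0.033 ] y [-0.0186  0.0196]
1 432 x [-0.0421  0.0318] y [-0.0174  0.021 ]
2 425 x [-0.0278  0.0452] y [-0.0184  0.0197]
[59, 58, 33, 18, 43, 157, 75, 64, 89, 86, 88, 87, 89, 84, 93, 86, 86, 85, 86, 86, 87, 91, 87, 89, 85, 86, 86, 86, 84, 88, 85]
t 37.3 shift [ 85.4 236.5  27.7] spin -0.005 q6 -1.64 tilt [ 0.002 -0.    -1.   ] w 0.598
```

Call:
{"op": "move_arm", "data": {
  "increments": [14.2,32.8,0,0,0.6,14.2,32.8,0,0,0.6,14.2,32.8,0,0,0.6,14.2,32.8,0,0,0.6,14.2,32.8,0,0,0.6,14.2,32.8,0,0,0.6,0,0,0,0,0.6,0,0,0,0,0.6]
}}

```text
time: 37.97
tool_pos: [0.4797, 0.3058, 0.1475]
tool_rot: [0.0, -0.076, 0.997, 0.0]
contact_force: [0.1, -0.8, 1.0]
gripper_width: 0.603
grasp_force: 0.0
```

```bash
python3 -c "
from nxt import *
plan(.4828,.3006,.043,.1474+np.pi/2)"
```

```text
t 38.0 shift [ -2.2  -5.6 104.5] spin 0.004 q6 -1.29 tilt [ 0.001  0.    -1.   ] w 0.603
```

Call:
{"op": "move_arm", "data": {
  "increments": [-2.2,-5.6,30,0,0.6,0,0,35,0,0.6,0,0,25,0,0.6,0,0,12,0,0.6,0,0,2,0,0.6,0,0,0,0,0,0,0,0,0,0,0,0,0,0,0]
}}

```text
time: 38.63
tool_pos: [0.4855, 0.3011, 0.0457]
tool_rot: [0.002, -0.073, 0.997, 0.004]
contact_force: [-1.3, 3.2, 8.2]
gripper_width: 0.191
grasp_force: 57.7
```

Call:
{"op": "move_arm", "data": {
  "increments": [0,0,0,0,0,0,0,0,0,0,0,0,0,0,0,0,0,0,0,0,0,0,0,0,0]
}}

```text
time: 39.05
tool_pos: [0.4855, 0.301, 0.0458]
tool_rot: [0.002, -0.073, 0.997, 0.003]
contact_force: [-0.2, 6.1, -0.6]
gripper_width: 0.188
grasp_force: 59.2
```

```bash
python3 -c "
from nxt import *
plan(.4771,.3402,.043)"
```

```text
t 39.0 shift [ 2.6 40.   3. ] spin [0] q6 -1.3 tilt [ 0.004  0.006 -1.   ] w 0.188
```

Call:
{"op": "move_arm", "data": {
  "increments": [0,10,0,0,0,0,10,0,0,0,0,10,0,0,0,0,11,0,0,0,0,0,0,0,0,0,0,0,0,0]
}}

```text
time: 39.55
tool_pos: [0.4794, 0.3413, 0.0457]
tool_rot: [0.002, -0.074, 0.997, 0.001]
contact_force: [-1.8, 0.7, 6.9]
gripper_width: 0.188
grasp_force: 60.1
```

```bash
python3 -c "
from nxt import *
plan(.4771,.3402,.043)"
```

```text
t 39.5 shift [ 2.5 -0.7  2.7] spin [0] q6 -1.23 tilt [ 0.004  0.003 -1.   ] w 0.188
```

Call:
{"op": "move_arm", "data": {
  "increments": [0,0,0,0,0.4,0,0,0,0,0.5,0,0,-5,0,0.55,0,0,-30,0,0.55,0,0,-40,0,0.55,0,0,-25,0,0.55,0,-40,0,0,0.55,0,-40,0,0,0.55]
}}

```text
time: 40.22
tool_pos: [0.4912, 0.2606, 0.1464]
tool_rot: [0.003, -0.075, 0.997, 0.001]
contact_force: [0.9, -0.6, -1.7]
gripper_width: 0.55
grasp_force: 0.0
```

Call:
{"op": "move_arm", "data": {
  "increments": [0,-40,0,0,0.55,0,-40,0,0,0.55,0,-30,0,0,0.55,0,0,0,0,0.55]
}}

```text
time: 40.55
tool_pos: [0.5063, 0.1463, 0.143]
tool_rot: [0.0, -0.071, 0.997, -0.001]
contact_force: [0.4, 0.9, -0.9]
gripper_width: 0.552
grasp_force: 0.0
```

```bash
python3 -c "
from bays import *
bays()
F=[manip.grab_frame('top')]
for k,p in(('prop',[.447,.058,1.54]),('prop',[.5185,-.098,1.385]),('arm',[.4412,-.1055,-1.903])):
    q,c=fit(F,k,p);print(k,q.round(4),round(c,3))
o=q[:2]+.005*np.array([np.cos(q[2]),np.sin(q[2])]); plan(*o,.12,q[2]+np.pi/2)
"
```

```text
0 158 x [-0.0101  0.0335] y [-0.0184  0.0197]
1 429 x [-0.0419  0.0318] y [-0.0173  0.021 ]
2 419 x [-0.0275  0.0452] y [-0.0184  0.0194]
[35, 37, 58, 77, 96, 90, 74, 56, 54, 54, 54, 55, 36, 15, 39, 152, 103, 60, 83, 83, 85, 87, 83, 87, 82, 82, 83, 84, 82, 85, 83]
prop [0.4492 0.0646 1.5244] 0.46
prop [ 0.5198 -0.0974  1.3814] 0.121
arm [ 0.4412 -0.1063 -1.9074] 0.078
t 40.6 shift [ 103.2 -248.6   22.9] spin -1.09 q6 -1.57 tilt [ 0.  0. -1.] w 0.549
```

The cap reads at the middle mark and all three packs are in. Next is the motor arm.

Call:
{"op": "move_arm", "data": {
  "increments": [14.7,-35.5,0,0,0.6,14.7,-35.5,0,0,0.6,14.7,-35.5,0,0,0.6,14.7,-35.5,0,0,0.6,14.7,-35.5,0,0,0.6,14.7,-35.5,0,0,0.6,14.7,-35.5,0,0,0.6,0,0,0,0.121,0.6]
}}

```text
time: 41.32
tool_pos: [0.4396, -0.1142, 0.1433]
tool_rot: [-0.0, -0.01, 1.0, -0.001]
contact_force: [1.2, 0.7, -0.5]
gripper_width: 0.6
grasp_force: 0.0
```

Call:
{"op": "move_arm", "data": {
  "increments": [0,0,0,0.121,0.6,0,0,0,0.121,0.6,0,0,0,0.121,0.6,0,0,0,0.121,0.6,0,0,0,0.121,0.6,0,0,0,0.121,0.6,0,0,0,0.121,0.6,0,0,0,0.121,0.6]
}}

```text
time: 41.98
tool_pos: [0.4408, -0.1088, 0.1429]
tool_rot: [-0.0, 0.456, 0.89, 0.0]
contact_force: [0.0, 0.9, -0.4]
gripper_width: 0.6
grasp_force: 0.0
```

Call:
{"op": "move_arm", "data": {
  "increments": [0,0,0,0.121,0.6,0,0,0,0.121,0.6,0,0,0,0.121,0.6,0,0,0,0.121,0.6,0,0,0,0.121,0.6,0,0,0,0.121,0.6,0,0,0,0.121,0.6,0,0,0,0.121,0.6]
}}

```text
time: 42.65
tool_pos: [0.4408, -0.1088, 0.1429]
tool_rot: [-0.0, 0.817, 0.576, 0.0]
contact_force: [-0.1, 0.2, 0.5]
gripper_width: 0.6
grasp_force: 0.0
```

```bash
python3 -c "
from nxt import *
F=[manip.grab_frame('side')]; q,c=fit(F,'arm',[.4412,-.1063,-1.907]); print(q,c)
q=np.array([.4412,-.106,-1.905]);o=q[:2]+.005*np.array([np.cos(q[2]),np.sin(q[2])]); plan(*o,.008,q[2]+np.pi/2)"
```

```text
[ 0.43876623 -0.10586281 -1.89736609] 0.07154607772827148
t 42.7 shift [ -2.3  -0.5 134.9] spin -0.012 q6 -0.06 tilt [-0.  0. -1.] w 0.596
```

Call:
{"op": "move_arm", "data": {
  "increments": [-2,-1,30,-0.01,0.6,0,0,35,0,0.6,0,0,35,0,0.6,0,0,20,0,0.6,0,0,10,0,0.6,0,0,3,0,0.6,0,0,0,0,0.6,0,0,0,0,0]
}}

```text
time: 43.37
tool_pos: [0.4403, -0.1118, 0.0115]
tool_rot: [0.001, 0.813, 0.582, 0.001]
contact_force: [0.8, -0.7, -0.3]
gripper_width: 0.471
grasp_force: 0.0
```

Call:
{"op": "move_arm", "data": {
  "increments": [0,0,0,0,0,0,0,0,0,0,0,0,0,0,0,0,0,0,0,0,0,0,0,0,0,0,0,0,0,0,0,0,0,0,0]
}}

```text
time: 43.95
tool_pos: [0.4407, -0.1122, 0.0121]
tool_rot: [0.002, 0.813, 0.582, 0.001]
contact_force: [-0.8, 0.5, 7.1]
gripper_width: 0.234
grasp_force: 61.1
```

Call:
{"op": "move_arm", "data": {
  "increments": [0,0,-15,0,0,0,0,-25,0,0,0,0,-40,0,0,0,0,-40,0,0,0,0,-20,0,0,0,0,0,0,0,0,0,0,0,0]
}}

```text
time: 44.53
tool_pos: [0.4398, -0.112, 0.1517]
tool_rot: [0.002, 0.813, 0.582, 0.001]
contact_force: [-0.5, 0.7, -2.2]
gripper_width: 0.236
grasp_force: 60.2
```

```bash
python3 -c "
from nxt import *
plan(.6105,-.342,.15,-1.905+np.pi/2); plan(.6105,-.342,.15,-.05)"
```

```text
t 44.5 shift [-162.5  235.9    2.7] spin 0.005 q6 -0.08 tilt [ 0.004 -0.002 -1.   ] w 0.236
t 44.5 shift [-162.5  235.9    2.7] spin -0.279 q6 -0.08 tilt [ 0.004 -0.002 -1.   ] w 0.236
```

Call:
{"op": "move_arm", "data": {
  "increments": [-20.3,29.5,0,0,0,-20.3,29.5,0,0,0,-20.3,29.5,0,0,0,-20.3,29.5,0,0,0,-20.3,29.5,0,0,0,-20.3,29.5,0,0,0,-20.3,29.5,0,0,0,-20.3,29.5,0,0,0]
}}

```text
time: 45.2
tool_pos: [0.6091, -0.342, 0.146]
tool_rot: [-0.003, 0.813, 0.582, -0.001]
contact_force: [-0.2, 0.5, -0.9]
gripper_width: 0.235
grasp_force: 60.1
```

Call:
{"op": "move_arm", "data": {
  "increments": [0,0,0,-0.093,0,0,0,0,-0.093,0,0,0,0,-0.093,0,0,0,30,0,0,0,0,35,0,0,0,0,35,0,0,0,0,15,0,0,0,0,5,0,0]
}}

```text
time: 45.87
tool_pos: [0.6055, -0.3386, 0.0224]
tool_rot: [-0.006, 0.725, 0.689, -0.001]
contact_force: [0.2, 0.7, -1.6]
gripper_width: 0.23
grasp_force: 60.1
```

Call:
{"op": "move_arm", "data": {
  "increments": [0,0,4,0,0,0,0,0,0,0,0,0,0,0,0.4,0,0,0,0,0.5,0,0,0,0,0.5]
}}

```text
time: 46.28
tool_pos: [0.6112, -0.3425, 0.0286]
tool_rot: [0.002, 0.725, 0.689, 0.0]
contact_force: [-0.6, -0.9, -0.3]
gripper_width: 0.503
grasp_force: 0.0
```

Call:
{"op": "move_arm", "data": {
  "increments": [0,0,-20,0,0.5,0,0,-30,0,0.5,0,0,-40,0,0.5,0,0,-30,0,0.5,0,0,0,0,0.5]
}}

```text
time: 46.7
tool_pos: [0.6142, -0.3446, 0.1576]
tool_rot: [0.008, 0.724, 0.689, 0.002]
contact_force: [1.4, -1.2, 1.2]
gripper_width: 0.501
grasp_force: 0.0
```

```bash
python3 -c "
from nxt import *
for k,p in(('prop',[.448,.058,1.54]),('prop',[.5195,-.0975,1.382])): q=nxt(k,p,.13)"
```

```text
prop [0.4485 0.0589 1.5372] cost 0.164
t 46.8 shift [ 394.  -184.6   19.3] spin -0.016 q6 -0.57 tilt [ 0.01  -0.007 -1.   ] w 0.499
prop [ 0.5194 -0.098   1.3881] cost 0.128
t 46.8 shift [ 239.8 -104.2   18.7] spin 0.133 q6 -0.57 tilt [ 0.006 -0.004 -1.   ] w 0.5
```

Call:
{"op": "move_arm", "data": {
  "increments": [34.3,-14.9,0,0,0.5,34.3,-14.9,0,0,0.5,34.3,-14.9,0,0,0.5,34.3,-14.9,0,0,0.5,34.3,-14.9,0,0,0.5,34.3,-14.9,0,0,0.5,34.3,-14.9,0,0,0.5,0,0,0,0.066,0.5]
}}

```text
time: 47.47
tool_pos: [0.5141, -0.0912, 0.1434]
tool_rot: [-0.003, 0.746, 0.666, -0.001]
contact_force: [0.4, 0.6, -0.4]
gripper_width: 0.499
grasp_force: 0.0
```

Call:
{"op": "move_arm", "data": {
  "increments": [0,0,0,0.066,0.5,0,0,0,0,0.5,0,0,0,0,0.5]
}}

```text
time: 47.72
tool_pos: [0.5169, -0.0962, 0.1449]
tool_rot: [-0.001, 0.768, 0.641, -0.0]
contact_force: [0.2, -0.2, -0.0]
gripper_width: 0.501
grasp_force: 0.0
```

```bash
python3 -c "
from nxt import *
q=fit([manip.grab_frame('side')],'prop',[.5194,-.098,1.388]);print(q)
plan(.519,-.098,.004,1.388+np.pi/2)"
```

```text
(array([ 0.51639005, -0.09826446,  1.38871533]), np.float64(0.1429087519645691))
t 47.8 shift [ -1.2   2.3 141. ] spin 0.002 q6 -0.15 tilt [-0.001  0.    -1.   ] w 0.5
```

Call:
{"op": "move_arm", "data": {
  "increments": [-1,1.5,35,0,0.5,0,0,35,0,0.5,0,0,35,0,0.5,0,0,20,0,0.5,0,0,10,0,0.5,0,0,4,0,0.5,0,0,0,0,0.5,0,0,0,0,0]
}}

```text
time: 48.43
tool_pos: [0.5202, -0.0983, 0.0084]
tool_rot: [0.001, 0.768, 0.64, 0.001]
contact_force: [0.3, 0.6, -0.5]
gripper_width: 0.374
grasp_force: 0.0
```

Call:
{"op": "move_arm", "data": {
  "increments": [0,0,0,0,0,0,0,0,0,0,0,0,0,0,0,0,0,0,0,0,0,0,0,0,0,0,0,0,0,0,0,0,0,0,0]
}}

```text
time: 49.02
tool_pos: [0.5207, -0.0984, 0.0092]
tool_rot: [0.002, 0.768, 0.64, 0.001]
contact_force: [-0.5, 0.7, 6.3]
gripper_width: 0.214
grasp_force: 58.7
```

Call:
{"op": "move_arm", "data": {
  "increments": [0,0,-15,0,0,0,0,-25,0,0,0,0,-40,0,0,0,0,-30,0,0,0,0,0,0,0,0,0,0,0,0]
}}

```text
time: 49.52
tool_pos: [0.5209, -0.0983, 0.1202]
tool_rot: [0.003, 0.768, 0.64, 0.002]
contact_force: [-0.3, -0.5, -1.9]
gripper_width: 0.212
grasp_force: 58.7
```

```bash
python3 -c "
from nxt import *
plan(.465,-.3635,.11,-.03)"
```

```text
t 49.5 shift [-270.9   -7.1   10.4] spin -0.152 q6 -0.15 tilt [ 0.006 -0.002 -1.   ] w 0.212
```

Call:
{"op": "move_arm", "data": {
  "increments": [-38.7,-1,0,0,0,-38.7,-1,0,0,0,-38.7,-1,0,0,0,-38.7,-1,0,0,0,-38.7,-1,0,0,0,-38.7,-1,0,0,0,-38.7,-1,0,0,0,0,0,0,-0.076,0]
}}

```text
time: 50.18
tool_pos: [0.4605, -0.3681, 0.1154]
tool_rot: [-0.0, 0.745, 0.667, -0.001]
contact_force: [0.6, 0.8, -0.1]
gripper_width: 0.213
grasp_force: 58.7
```

Call:
{"op": "move_arm", "data": {
  "increments": [0,0,0,-0.076,0,0,0,0,0,0,0,0,30,0,0,0,0,30,0,0,0,0,20,0,0,0,0,10,0,0,0,0,0,0,0,0,0,0,0,0]
}}

```text
time: 50.85
tool_pos: [0.4628, -0.3623, 0.0264]
tool_rot: [-0.001, 0.718, 0.696, 0.0]
contact_force: [-0.6, -0.7, -0.2]
gripper_width: 0.212
grasp_force: 58.7
```

```bash
python3 -c "
from nxt import *
plan(.465,-.3635,.014,-.03)"
```

```text
t 50.9 shift [-1.1  2.2 12.4] spin -0.0 q6 -0.76 tilt [-0.001  0.001 -1.   ] w 0.212
```

Call:
{"op": "move_arm", "data": {
  "increments": [0,2,8,0,0,0,0,3,0,0,0,0,0,0,0,0,0,0,0,0.35,0,0,0,0,0.4,0,0,0,0,0.4]
}}

```text
time: 51.35
tool_pos: [0.4653, -0.3633, 0.0165]
tool_rot: [0.001, 0.718, 0.696, 0.0]
contact_force: [-0.8, 0.0, 0.7]
gripper_width: 0.401
grasp_force: 0.0
```

Call:
{"op": "move_arm", "data": {
  "increments": [0,0,-10,0,0.4,0,0,-30,0,0.4,0,0,-40,0,0.4,0,0,-40,0,0.4,0,0,0,0,0.5]
}}

```text
time: 51.77
tool_pos: [0.4692, -0.3671, 0.1474]
tool_rot: [0.009, 0.718, 0.696, 0.0]
contact_force: [1.5, -1.3, 2.4]
gripper_width: 0.496
grasp_force: 0.0
```

```bash
python3 -c "
from nxt import *
nxt('prop',[.4485,.0589,1.537],.13)"
```

```text
prop [0.4485 0.0576 1.5444] cost 0.158
t 51.8 shift [422.9 -32.3   9.6] spin -0.004 q6 -0.76 tilt [ 0.009 -0.009 -1.   ] w 0.5
```

Call:
{"op": "move_arm", "data": {
  "increments": [38.5,-2.9,0,0,0.5,38.5,-2.9,0,0,0.5,38.5,-2.9,0,0,0.5,38.5,-2.9,0,0,0.5,38.5,-2.9,0,0,0.5,38.5,-2.9,0,0,0.5,38.5,-2.9,0,0,0.5,38.5,-2.9,0,0,0.5]
}}

```text
time: 52.48
tool_pos: [0.45, -0.0526, 0.1355]
tool_rot: [-0.0, 0.718, 0.696, -0.0]
contact_force: [1.8, 0.1, 0.3]
gripper_width: 0.498
grasp_force: 0.0
```

Call:
{"op": "move_arm", "data": {
  "increments": [38.5,-2.9,0,0,0.5,38.5,-2.9,0,0,0.5,38.5,-2.9,0,0,0.5,0,0,0,0,0.5,0,0,0,0,0.5]
}}

```text
time: 52.9
tool_pos: [0.445, 0.063, 0.1354]
tool_rot: [-0.0, 0.716, 0.698, -0.0]
contact_force: [-0.2, -0.7, -0.1]
gripper_width: 0.502
grasp_force: 0.0
```

```bash
python3 -c "
from nxt import *
q=fit([manip.grab_frame('side')],'prop',[.4485,.058,1.54]);print(q)
plan(.448,.0578,.005,1.541+np.pi/2)"
```

```text
(array([0.44491553, 0.05769885, 1.54133711]), np.float64(0.2935967445373535))
t 53.0 shift [ -3.8   2.9 130.5] spin 0.002 q6 0.0 tilt [-0.001 -0.001 -1.   ] w 0.498
```

Call:
{"op": "move_arm", "data": {
  "increments": [-4,2.5,30,0,0.5,0,0,35,0,0.5,0,0,30,0,0.5,0,0,20,0,0.5,0,0,10,0,0.5,0,0,4,0,0.5,0,0,0,0,0.5,0,0,0,0,0]
}}

```text
time: 53.62
tool_pos: [0.4494, 0.0566, 0.0081]
tool_rot: [0.001, 0.718, 0.696, 0.001]
contact_force: [-0.0, 0.7, 0.2]
gripper_width: 0.374
grasp_force: 0.0
```

Call:
{"op": "move_arm", "data": {
  "increments": [0,0,0,0,0,0,0,0,0,0,0,0,0,0,0,0,0,0,0,0,0,0,0,0,0,0,0,0,0,0,0,0,0,0,0]
}}

```text
time: 54.2
tool_pos: [0.4499, 0.057, 0.0089]
tool_rot: [0.002, 0.717, 0.697, 0.001]
contact_force: [-1.9, -2.2, 5.9]
gripper_width: 0.214
grasp_force: 58.7
```

Call:
{"op": "move_arm", "data": {
  "increments": [0,0,-15,0,0,0,0,-25,0,0,0,0,-40,0,0,0,0,-30,0,0,0,0,0,0,0,0,0,0,0,0]
}}

```text
time: 54.7
tool_pos: [0.4502, 0.0573, 0.12]
tool_rot: [0.002, 0.718, 0.697, 0.002]
contact_force: [-0.0, 0.3, -0.6]
gripper_width: 0.212
grasp_force: 58.7
```

```bash
python3 -c "
from nxt import *
plan(.405,-.3635,.11,-.03)"
```

```text
t 54.7 shift [-422.   -32.8    9.7] spin 0.0 q6 -0.01 tilt [ 0.007 -0.    -1.   ] w 0.212
```

Call:
{"op": "move_arm", "data": {
  "increments": [-38.3,-2.9,0,0,0,-38.3,-2.9,0,0,0,-38.3,-2.9,0,0,0,-38.3,-2.9,0,0,0,-38.3,-2.9,0,0,0,-38.3,-2.9,0,0,0,-38.3,-2.9,0,0,0,-38.3,-2.9,0,0,0]
}}

```text
time: 55.37
tool_pos: [0.4142, -0.2493, 0.115]
tool_rot: [-0.001, 0.718, 0.696, -0.0]
contact_force: [0.7, 0.3, -0.1]
gripper_width: 0.212
grasp_force: 58.7
```

Call:
{"op": "move_arm", "data": {
  "increments": [-38.3,-2.9,0,0,0,-38.3,-2.9,0,0,0,-38.3,-2.9,0,0,0,0,0,0,0,0,0,0,30,0,0,0,0,30,0,0,0,0,15,0,0,0,0,0,0,0]
}}

```text
time: 56.03
tool_pos: [0.4003, -0.3588, 0.0354]
tool_rot: [-0.006, 0.718, 0.696, 0.0]
contact_force: [0.2, 0.5, -0.2]
gripper_width: 0.208
grasp_force: 58.7
```

```bash
python3 -c "
from nxt import *
plan(.405,-.3635,.014,-.03); print(manip.state()['tool_pos'])"
```

```text
t 56.0 shift [-4.7  5.  21.3] spin -0.0 q6 -0.84 tilt [-0.008  0.009 -1.   ] w 0.208
[ 0.40028766 -0.35880791  0.03542901]
```

Call:
{"op": "move_arm", "data": {
  "increments": [0,2,10,0,0,0,0,8,0,0,0,0,0,0,0,0,0,0,0,0]
}}

```text
time: 56.37
tool_pos: [0.4059, -0.363, 0.0241]
tool_rot: [0.0, 0.718, 0.697, -0.0]
contact_force: [-0.0, 0.1, -0.0]
gripper_width: 0.214
grasp_force: 58.7
```

Call:
{"op": "move_arm", "data": {
  "increments": [0,0,8,0,0,0,0,1,0,0,0,0,0,0,0,0,0,0,0,0.35,0,0,0,0,0.4,0,0,0,0,0.4]
}}

```text
time: 56.87
tool_pos: [0.4058, -0.3632, 0.0153]
tool_rot: [0.0, 0.718, 0.696, -0.0]
contact_force: [0.4, 0.7, -0.8]
gripper_width: 0.4
grasp_force: 0.0
```

Call:
{"op": "move_arm", "data": {
  "increments": [0,0,-10,0,0.4,0,0,-30,0,0.4,0,0,-40,0,0.4,0,0,-40,0,0.4,40,0,0,0,0.5,40,0,0,0,0.5,40,0,0,0,0.5,40,0,0,0,0.5]
}}

```text
time: 57.53
tool_pos: [0.4104, -0.2018, 0.1363]
tool_rot: [0.001, 0.718, 0.696, 0.0]
contact_force: [1.2, 0.0, 0.8]
gripper_width: 0.5
grasp_force: 0.0
```

Call:
{"op": "move_arm", "data": {
  "increments": [40,0,0,0,0.5,40,0,0,0,0.5,40,0,0,0,0.5,40,0,0,0,0.5,40,0,0,0,0.5,40,0,0,0,0.5,0,0,0,0,0.5]
}}

```text
time: 58.12
tool_pos: [0.4173, 0.0427, 0.1359]
tool_rot: [-0.0, 0.715, 0.7, 0.001]
contact_force: [0.8, -0.5, -0.2]
gripper_width: 0.493
grasp_force: 0.0
```

```bash
python3 -c "
from bays import *
bays(); t=manip.grab_frame('top'); cv2.imwrite('pics/end.png',cv2.resize(t['image'],(800,600),interpolation=cv2.INTER_CUBIC)); print(manip.state()['time'])"
```

```text
0 418 x [-0.0402  0.033 ] y [-0.0183  0.0196]
1 426 x [-0.0417  0.0318] y [-0.0171  0.021 ]
2 417 x [-0.0275  0.0452] y [-0.0182  0.0193]
[80, 82, 78, 82, 91, 85, 69, 52, 49, 54, 53, 51, 33, 17, 36, 145, 97, 59, 80, 79, 81, 84, 79, 82, 77, 79, 80, 79, 78, 81, 80]
58.2167
```

View pics/end.png

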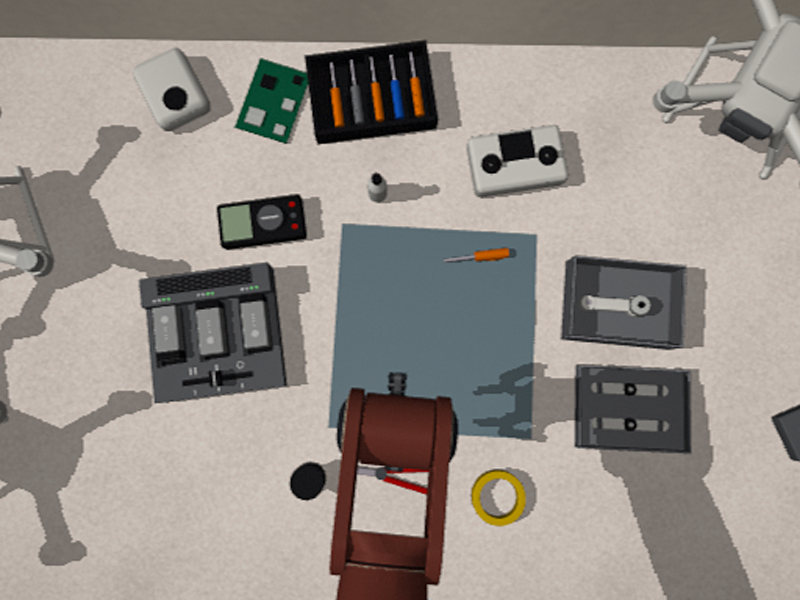

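All three packs are in their bays and the cap line is at the middle bar (217,378). The motor arm is in the deep bin at (620,304). The props lie flat in the tray at (630,390) and (630,425). The driver, glue and meter have not moved.

```bash
python3 -c "
from plant import manip
print(manip.job_done())"
```

```text
the job is handed in; nothing more can be done
None
```

I handed the job in at about 58 s; the final top view showed all three packs flat in the dock bays, the switch at the storage mark, both propellers in the shallow tray, the one motor arm present in the deep bin, and the driver, glue and meter still in place (the hand-in call returned no verdict).

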